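# Open the push-and-turn coolant bottle and lay out the refractometer

## Task

Get ready to check the machine coolant. First open the square white bottle in the caddy - its child-resistant cap must be kept pushed down while it is turned anticlockwise past the ratchet - and set the cap down flat on the dark rubber mat, leaving the bottle standing in the caddy. Then take the refractometer out of its foam, finger-bay end first because its tail is tucked under a foam lip, turn it over so that its sample well faces up, and lay it flat on the mat without letting it drop or topple; leave the other things where they are.

Things in the scene. Friction and masses are not known exactly. Their poses are not given: they have to be found in the camera images.
- bottle_center (a point): Square white plastic bottle, loose, full, 0.55 kg: body 76 x 76 mm, 84 mm high, then a shoulder and a round neck (43 mm) to 122 mm. It stands in one compartment of the caddy with 2 to 3 mm of play, which keeps it from turning. Point: on its axis, 61 mm above its underside; z up, x and y square to its sides.
- cap_center (a point): The bottle's white ribbed child-resistant cap, 60 mm diameter, 32 mm high, 57 g; its top is 0.140 m above the bench at the start. Point: on its axis half-way up, 16 mm below its top; z up, x along the bottle's x while closed. Three lugs inside it are held up by a spring disc under three toothed ledges of the neck.
- cap: The cap's working (origin: centre of its lower rim). Push it 6 mm down to its stop (4 N rising to 10 N), keep it down and turn it anticlockwise seen from above past two ratchet teeth, 60 to 90 degrees (best 76; stop at about 92): then it lifts straight off (20 mm). Let up on the way, it catches at the next tooth; until it is off the ledges, lifting it takes the bottle along.
- caddy_pocket (a point): Dark steel caddy fixed to the bench, 176 x 94 mm, 55 mm high, walls 6 mm, with two compartments. Point: centre of the floor (6 mm above the bench) of the compartment that holds the bottle; x towards the other compartment, whose centre is 85 mm away.
- tin: Metal grease tin, 71 mm diameter, 59 mm high, 0.35 kg, in the caddy's other compartment. A bystander. Origin: centre of its underside.
- tray_slot (a point): Cutout in the dark grey foam of a grey open tray, which is fixed to the bench (198 x 172 mm, 64 mm high; foam top 62 mm above the bench). Point: on the cutout's level floor (18 mm above the bench), below the refractometer's middle; z up, x from finger bay to tail. Finger bay: 132 mm wide, x -69 to -6 mm. Then a slot 52 mm wide as far as x = 64 mm.
- tray: The tray again (origin: centre of its underside, axes as tray_slot). In the slot, a foam lip reaches 13 mm over the refractometer's tail from the slot's end wall; its underside is 36 mm above the cutout's floor. The refractometer's head can be raised about 45 degrees before its back meets the lip; raised 30 degrees it draws out along its length, head first. It cannot be lifted out level.
- meter_center (a point): Grey handheld refractometer with a black rubber sleeve and tail, loose, 125 x 48 x 34 mm, 0.28 kg, lying face down in the foam. Point: its middle (17 mm above the cutout's floor). x along its length to the tail, y across, z out of its plain back: z is up at the start and must be down at the end. On the face (-z side) are the round steel sample well, display and keys.
- meter_studs (a point): Point midway between the refractometer's two polished steel side studs, 45.5 mm from its middle towards the head, on the axis of the half-round head end (radius 17 mm). The studs are domes, one on each side, 58 mm across their tips, that turn freely in the  held by them alone, the refractometer swings about the line through them until its tail hangs down to within about 20 degrees; squeezed harder (80 N), it turns with the gripper.
- meter_tail (a point): Point on the axis of the refractometer's half-round tail (radius 17 mm, axis along y), 45.5 mm from its middle and 91 mm from the stud line; the tail ends 17 mm beyond it. The refractometer can be rolled over on this round end.
- meter: The refractometer again: origin in the middle of its face, 17 mm from meter_center along -z.
- mat_top (a point): Near-black ribbed rubber mat fixed to the bench, 240 mm along its x, 260 mm along its y, 3 mm thick. Point: middle of its upper face; z up.
- offcut: Aluminium window-profile offcut, 160 x 50 x 35 mm, lying along its x. A bystander. Origin: centre of its underside.
- carton: Closed cardboard carton, 70 x 100 x 50 mm. A bystander. Origin: centre of its underside.
- screwdriver: Screwdriver, 200 mm long, lying on the bench along its x. A bystander. Origin: about the middle of its length, on the bench.
Not all that is in view belongs to the job. What is shaped like the meter but blue or turquoise is not meant.

How it is judged:
By the outcome, as a careful person would: the job done as asked, in the order asked, and still so for the second after the job is handed in, with the robot touching nothing.
It also fails if it takes over 64 s, if anything falls off the work surface, if the arm or the gripper's body presses on something with over 40 N, if the wrist force passes 120 N, or if a joint passes its speed limit or range.

## Robot

A 6-joint arm with a two-finger parallel gripper is mounted at the origin on the work surface. World frame = base frame: x ahead of the robot, y to its left, z up, the work surface at z = 0. Lengths are in m, angles in rad, forces in N, time in s.
With the tool pointing down it reaches from about 0.35 to 0.975 m from the base axis. Payload 17.4 kg.
Tool frame: the origin (TCP) lies at the very end of the fingers, on their centre line; the grasp point (between the pads) lies 19 mm behind it; y points along the fingers, z is the direction in which the jaws open and shut, and the axes are right-handed (so a half turn about y gives the same grasp; the last joint's range is limited). The gripper opens to 85 mm and grips with 20 to 120 N. Pads are 22 mm wide; open, the fingers measure 114 mm over their backs; the gripper's body (76 mm by 85 mm) begins 54 mm behind the grasp point. The pads swing forward as they close: fully open they stand 13 mm farther back than shut.
Start: joints at [-1.321, 0.116, 1.442, -0, 1.584, -0.038], TCP at [0.192, -0.647, 0.203] pointing down, gripper open.
Joint ranges: [-2.83, 2.83], [-0.83, 2.19], [0.07, 2.5], [-1.14, 4.28], [0.01, 3], [-2.97, 2.97]. Speed limits (rad/s): [1.89, 1.89, 2.22, 3.14, 3.14, 3.14].

## Interface

Orientations are given as a unit quaternion [w, x, y, z].
In Python, from cell import status, imaging, ticket gives the robot as it stands.
- The arm moves only by the tool move_arm, never from a script. Its arguments are lists of equal length, an entry for each row: "travel": the shift along the tool's x, y, z in cm, a list of three; "delta_rot": the turn, a rotation vector about the tool's x, y, z in degrees, a list of three; "gripper": the opening, from 0 (shut) to 1 (fully open). In form: {"travel": [[tx, ty, tz], ...], "delta_rot": [[rx, ry, rz], ...], "gripper": [gripper, ...]}. A call has 1 to 10 rows; each row is the pose to reach, as a shift and turn from the pose measured when the call began, along the tool's axes at that moment; what a row does not reach only later rows make up. A row lasts 1/10 s, in which the tool goes at most 50 mm and 8.59 degrees, less where a joint would pass 70% of its speed; a pose out of reach is approached as far as the arm can. A call with a gripper value outside its range is refused whole. The fingers move at their own pace and stop on an object; "grip_force" is the grip in N (left out, the last holds). Time passes only in rows, so rows that repeat a pose let the fingers close. It gives the time, the measured TCP pose, the force and the opening at its end, in the units of the state.
- status.read_state(): the state, without advancing time (a new reading comes with each control period).
- imaging.read_camera(name): name is "scene" or "top" or "wrist"; returns a dict with "frame" (384x512x3 uint8, red, green, blue), "range_z" (384x512 float32, m along the optical axis (not along the pixel's ray), 0 where there is no reading), "fx", "fy", "cx", "cy" (pixels), "R" (3x3) and "t" (3): a world point X has camera coordinates R X + t. Camera axes: x right, y down, z forward; pixel columns grow to the right and rows downward; lengths in m; the calibration is good to about 2 mm. A picture is of the moment at which its call begins.
- ticket.hand_in(): hands the job in, once; it reports no verdict.
The state is a dict: "t": time; "joint_positions": joint angles; "qvel": joint speeds; "joint_efforts": joint torques, N m; "tcp_pos": TCP position; "tool_rot": TCP orientation; "ft_force": force on the tool from outside, world axes, zero at the start; "torque": the same for the moment, N m; "finger_gap": finger opening in m.
Only numpy, scipy, OpenCV 4.12 (cv2) and the standard library are available. Lean on these libraries where they do the work, as an engineer would, in place of code of your own. Each camera call takes 0.05 s, during which the arm holds its last target.

## Working session

There is one attempt and no reset: what is moved stays moved. The work goes in short steps, Python scripts to look and compute and a tool call to move; the robot and the scene stay as the last step left them, time stands still between calls to the robot, and variables do not carry over. Pictures are saved under pics/ and viewed, and the job is handed in when it is done.

Besides the shell and the picture viewer there is one more tool, called after ">>>" as a command line: name --argument value ..., lists and objects as JSON in quotes. move_arm: Moves the arm, as the interface text tells. Its arguments: {"type":"object","properties":{"travel":{"type":"array","items":{"type":"array","items":{"type":"number"}}},"delta_rot":{"type":"array","items":{"type":"array","items":{"type":"number"}}},"gripper":{"type":"array","items":{"type":"number"}},"grip_force":{"type":"number"}},"required":["travel","delta_rot","gripper"]}

```bash
ls; mkdir -p pics
python3 - <<'E'
from cell import status, imaging, ticket
import cv2,numpy as np,pickle
print(status.read_state())
d={}
for n in ["scene","top","wrist"]:
    c=imaging.read_camera(n); d[n]=c
    cv2.imwrite(f"pics/{n}0.png",c["frame"][...,::-1])
    print(n,c["fx"],c["fy"],c["cx"],c["cy"],np.round(c["R"],4).tolist(),c["t"])
pickle.dump(d,open("c0.pkl","wb"))
E
```

```text
pics
{'t': 0.0, 'joint_positions': array([-1.32079098e+00,  1.16492021e-01,  1.44226626e+00, -3.50919243e-06,
        1.58402977e+00, -3.77747776e-02]), 'qvel': array([-1.15444146e-03,  4.76783171e-04,  1.74755776e-04, -4.34899326e-04,
        3.81732234e-04,  8.79462951e-05]), 'joint_efforts': array([-5.88196290e-04, -7.31980991e+01, -6.32492065e+01, -8.66381765e-05,
        6.22757769e-03, -6.05867058e-05]), 'tcp_pos': array([ 0.19153052, -0.64701393,  0.20245752]), 'tool_rot': array([ 0.10134887, -0.10144087,  0.70021931, -0.69937906]), 'ft_force': array([ 0.51022338, -0.11659003, -0.69083282]), 'torque': array([-0.01302722,  0.03075753, -0.01468193]), 'finger_gap': 0.08521259024515182}
scene 467.3621919496743 467.3621919496743 253.43992162895654 191.4446816459216 [[0.4719, 0.8814, -0.0207], [0.6459, -0.3616, -0.6723], [-0.6001, 0.3039, -0.74]] [-0.34905359 -0.29745231  2.02801952]
top 498.66320193641184 498.66320193641184 254.7243372645994 193.09713391767798 [[0.0189, -0.9998, 0.0054], [-0.9969, -0.0192, -0.0757], [0.0758, -0.0039, -0.9971]] [0.07693389 0.62252652 1.40036335]
wrist 264.87670154790936 264.87670154790936 255.81009227960286 188.88893050472603 [[0.283, -0.9591, -0.0004], [-0.9073, -0.2679, 0.3242], [-0.311, -0.0914, -0.946]] [-0.67464854 -0.04211763  0.38080584]
```

View pics/top0.png

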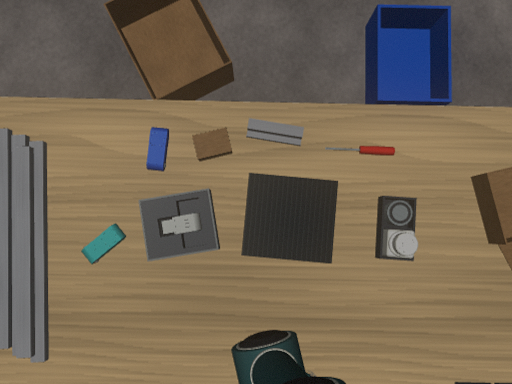

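View pics/scene0.png

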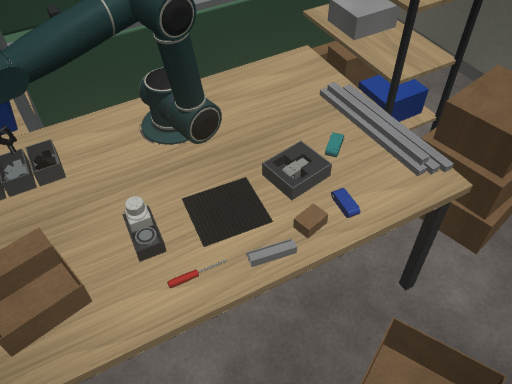

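View pics/wrist0.png

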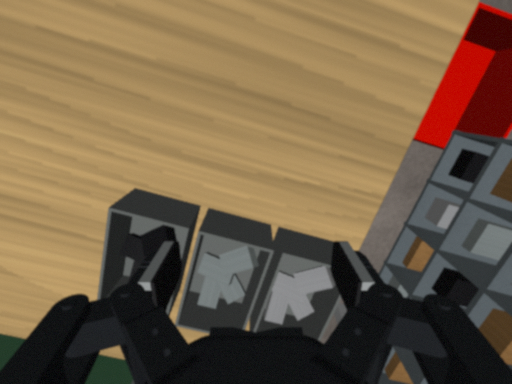

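Candidates for the meter in the top view are the grey one in the foam tray at (181,224), turquoise at (104,243), blue at (157,148) and the grey offcut at (275,131). I choose the grey one in the tray. Candidates for the cap are the white disc at (403,244) and the tin at (400,212), and I choose the white one.

```bash
cat > h.py <<'E'
import numpy as np,cv2,pickle
from scipy.spatial.transform import Rotation as Rn
def cloud(c):
    z=c["range_z"]; h,w=z.shape
    u,v=np.meshgrid(np.arange(w),np.arange(h))
    P=np.stack([(u-c["cx"])/c["fx"]*z,(v-c["cy"])/c["fy"]*z,z],-1)
    W=(P-np.asarray(c["t"]))@np.asarray(c["R"])
    W[z<=0]=np.nan
    return W
def proj(c,X):
    p=np.asarray(X)@np.asarray(c["R"]).T+np.asarray(c["t"])
    return np.stack([p[...,0]/p[...,2]*c["fx"]+c["cx"],p[...,1]/p[...,2]*c["fy"]+c["cy"]],-1)
E
python3 - <<'E'
from h import *
d=pickle.load(open("c0.pkl","rb"))
c=d["top"];W=cloud(c)
f=c["frame"][...,::-1]
a=cv2.resize(f[180:270,130:230],None,fx=4,fy=4,interpolation=cv2.INTER_CUBIC)
b=cv2.resize(f[180:270,360:430],None,fx=4,fy=4,interpolation=cv2.INTER_CUBIC)
cv2.imwrite("pics/crop0.png",np.hstack([a,b]))
def st(n,m):
    P=W[m]; print(n,len(P),np.round(np.nanmedian(P,0),4),np.round(np.nanmin(P,0),4),np.round(np.nanmax(P,0),4))
def rect(n,m):
    P=W[m][:,:2].astype(np.float32); r=cv2.minAreaRect(P); print(n,np.round(r[0],4),np.round(r[1],4),round(r[2],2), np.round(np.nanmedian(W[m],0),4))
u,v=np.meshgrid(np.arange(512),np.arange(384))
box=lambda a,b,c_,d_:(u>=a)&(u<b)&(v>=c_)&(v<d_)
zz=W[...,2]
m=box(370,430,190,270)
st("cap",m&(zz>.13)); rect("cap",m&(zz>.13))
(x,y),r=cv2.minEnclosingCircle(W[m&(zz>.13)][:,:2].astype(np.float32));print(x,y,r)
rect("caddy",m&(zz>.03))
rect("caddyrim",m&(zz>.045)&(zz<.0575))
t=box(380,420,195,228)&(zz>.058)&(zz<.08);st("tin",t)
m=box(135,225,185,265)
rect("tray",m&(zz>.03))
st("foam",m&(zz>.058)&(zz<.066))
g=f.astype(int).sum(-1)
mm=m&(g>360)&(zz<.06)
rect("meter bright",mm); st("mb",mm)
rect("mat",box(235,345,165,270)&(g<170))
rect("offcut",box(240,310,110,150)&(zz>.02))
rect("carton",box(185,240,120,165)&(zz>.03))
E
```

```text
cap 432 [ 0.4866 -0.3064  0.1388] [ 0.4577 -0.3387  0.1301] [ 0.5154 -0.2783  0.1464]
cap [ 0.4868 -0.3088] [0.0575 0.0604] 2.16 [ 0.4866 -0.3064  0.1388]
0.48578760027885437 -0.30866730213165283 0.031532540917396545
caddy [ 0.5286 -0.3098] [0.0965 0.1763] 86.88 [ 0.5197 -0.2989  0.0645]
caddyrim [ 0.5286 -0.3098] [0.0965 0.1763] 86.88 [ 0.5365 -0.2868  0.0526]
tin 514 [ 0.5707 -0.3124  0.0637] [ 0.5307 -0.3579  0.058 ] [ 0.6152 -0.2621  0.0747]
tray [0.5269 0.2996] [0.1719 0.1991] 10.48 [0.5266 0.3133 0.0606]
foam 2485 [0.5244 0.3227 0.0618] [0.4254 0.1873 0.058 ] [0.6267 0.4119 0.066 ]
meter bright [0.5296 0.3049] [0.2258 0.2588] 1.24 [0.5287 0.2921 0.046 ]
mb 987 [0.5287 0.2921 0.046 ] [ 0.4176  0.1733 -0.0098] [0.6451 0.4361 0.0596]
mat [nan nan] [0. 0.] 0.0 [ 0.5529 -0.0145  0.0023]
offcut [0.799  0.0354] [0.1596 0.0513] 81.8 [0.8075 0.0342 0.0337]
carton [0.7578 0.2143] [0.0712 0.1002] 15.18 [0.7564 0.2142 0.0492]
```

View pics/crop0.png

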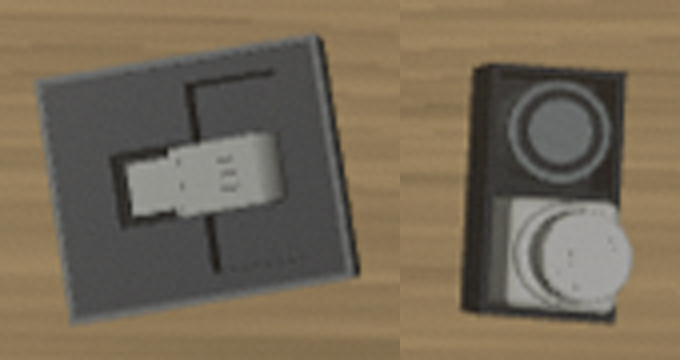

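Run:
```python
from h import *
from cell import status
d=pickle.load(open("c0.pkl","rb"))
s=status.read_state()
q=s["tool_rot"];R=Rn.from_quat([q[1],q[2],q[3],q[0]]).as_matrix();print(np.round(R,3))
c=d["wrist"];W=cloud(c)
T=(W-s["tcp_pos"])@R
m=(np.abs(T[...,2])<.065)&(np.abs(T[...,0])<.02)&(T[...,1]<.02)&(T[...,1]>-.1)
for sgn in (1,-1):
    mm=m&(np.sign(T[...,2])==sgn)&(np.abs(T[...,2])>.03)
    P=T[mm];print(sgn,len(P),np.round(np.percentile(P,[0.5,2,50,98,99.5],axis=0),4).tolist())
    k=np.argsort(-np.where(mm,T[...,1],-9).ravel())[:12]
    for i in k[::3]: print(divmod(i,512),np.round(T.reshape(-1,3)[i],4))
print("cam center tool", np.round((-np.array(c["R"]).T@c["t"]-s["tcp_pos"])@R,4), "cam z in tool",np.round(np.array(c["R"])[2]@R,3),"cam x in tool",np.round(np.array(c["R"])[0]@R,3))
ct=d["top"];Wt=cloud(ct)
f=ct["frame"].astype(int).sum(-1)
mask=np.zeros((384,512),np.uint8)
mask[(f<150)]=255
mask[:, :235]=0;mask[:,345:]=0;mask[:165]=0;mask[270:]=0
mask=cv2.morphologyEx(mask,cv2.MORPH_CLOSE,np.ones((5,5)));mask=cv2.morphologyEx(mask,cv2.MORPH_OPEN,np.ones((5,5)))
p=cv2.findNonZero(mask);r=cv2.minAreaRect(p);print(r)
bx=cv2.boxPoints(r)
# intersect with z=.003
def ray(c,uv,z):
    Rm=np.array(c["R"]);o=-Rm.T@c["t"];dd=Rm.T@np.array([(uv[0]-c["cx"])/c["fx"],(uv[1]-c["cy"])/c["fy"],1]);return o+dd*(z-o[2])/dd[2]
C=np.array([ray(ct,b,.003) for b in bx]);print(np.round(C,4),np.round(C.mean(0),4),np.linalg.norm(C[1]-C[0]),np.linalg.norm(C[2]-C[1]))
# studs/others
for uv in [(403.6,243)]: print(ray(ct,uv,.14))
```

```text
[[-0.959 -0.     0.284]
 [-0.284  0.001 -0.959]
 [-0.    -1.    -0.001]]
1 5770 [[-0.014, -0.0998, 0.0367], [-0.0127, -0.0993, 0.0399], [-0.0067, -0.0906, 0.0505], [0.0103, -0.0468, 0.0643], [0.0117, -0.0437, 0.0648]]
(np.int64(256), np.int64(331)) [ 0.0017 -0.0412  0.0425]
(np.int64(257), np.int64(331)) [ 0.0022 -0.0415  0.0425]
(np.int64(259), np.int64(331)) [ 0.0032 -0.042   0.0424]
(np.int64(249), np.int64(332)) [-0.0035 -0.0424  0.0423]
-1 5692 [[-0.014, -0.0998, -0.0648], [-0.013, -0.0992, -0.0644], [-0.0068, -0.0904, -0.0507], [0.0102, -0.0467, -0.0404], [0.0117, -0.0432, -0.0375]]
(np.int64(256), np.int64(180)) [ 0.0017 -0.041  -0.0432]
(np.int64(257), np.int64(180)) [ 0.0019 -0.0418 -0.043 ]
(np.int64(249), np.int64(179)) [-0.0034 -0.042  -0.043 ]
(np.int64(248), np.int64(179)) [-0.0042 -0.0423 -0.0428]
cam center tool [-8.30e-02 -1.71e-01 -1.00e-04] cam z in tool [0.324 0.946 0.   ] cam x in tool [ 0.001 -0.     1.   ]
((290.1557922363281, 217.78689575195312), (88.45341491699219, 81.57270050048828), 5.194429397583008)
[[ 0.4455  0.1207  0.003 ]
 [ 0.6803  0.1041  0.003 ]
 [ 0.6619 -0.1521  0.003 ]
 [ 0.4273 -0.1324  0.003 ]] [ 0.5537 -0.0149  0.003 ] 0.235401482045114 0.25687222352730554
[ 0.48922348 -0.30094685  0.14      ]
```

Run:
```python
from h import *
from cell import status
d=pickle.load(open("c0.pkl","rb"))
s=status.read_state()
q=s["tool_rot"];R=Rn.from_quat([q[1],q[2],q[3],q[0]]).as_matrix()
c=d["wrist"]
f=c["frame"][...,::-1].copy()
for y in (0,-.013,-.019,-.032,-.041,-.054,-.073):
  for z in (-.0425,.0425,-.057,.057):
    uv=proj(c,R@np.array([0,y,z])+s["tcp_pos"]);print(y,z,np.round(uv,1),end=' ')
    cv2.circle(f,tuple(int(round(t)) for t in uv),2,(0,0,255) if abs(z)<.05 else (0,255,0),-1)
  print()
cv2.imwrite("pics/wr_ov.png",cv2.resize(f[200:384,80:430],None,fx=2.2,fy=2.2))
```

```text
0 -0.0425 [196.3 221.4] 0 0.0425 [315.6 221.3] 0 -0.057 [175.9 221.4] 0 0.057 [336.  221.3] 
-0.013 -0.0425 [192.1 230. ] -0.013 0.0425 [319.8 229.9] -0.013 -0.057 [170.4 230. ] -0.013 0.057 [341.6 229.9] 
-0.019 -0.0425 [190.  234.4] -0.019 0.0425 [322.  234.3] -0.019 -0.057 [167.5 234.4] -0.019 0.057 [344.5 234.2] 
-0.032 -0.0425 [184.9 245. ] -0.032 0.0425 [327.1 244.8] -0.032 -0.057 [160.7 245. ] -0.032 0.057 [351.4 244.8] 
-0.041 -0.0425 [180.9 253.3] -0.041 0.0425 [331.2 253.2] -0.041 -0.057 [155.3 253.3] -0.041 0.057 [356.8 253.1] 
-0.054 -0.0425 [174.2 267.2] -0.054 0.0425 [337.9 267. ] -0.054 -0.057 [146.3 267.2] -0.054 0.057 [365.8 267. ] 
-0.073 -0.0425 [162.  292.6] -0.073 0.0425 [350.3 292.4] -0.073 -0.057 [129.8 292.6] -0.073 0.057 [382.4 292.4]
```

View pics/wr_ov.png

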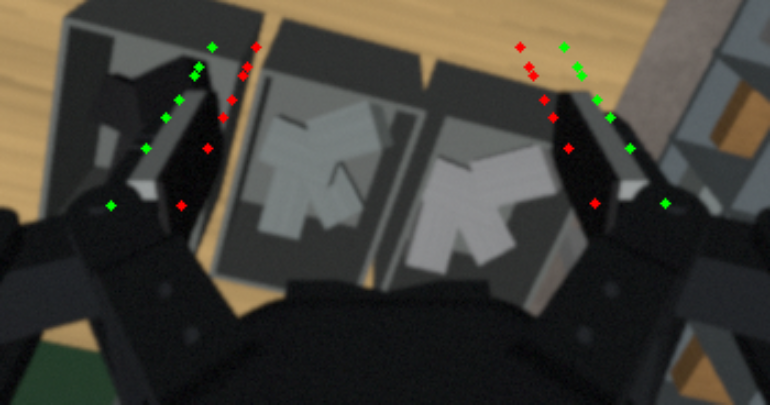

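Run:
```python
from h import *
from cell import status
d=pickle.load(open("c0.pkl","rb"))
s=status.read_state()
q=s["tool_rot"];R=Rn.from_quat([q[1],q[2],q[3],q[0]]).as_matrix()
c=d["wrist"];T=(cloud(c)-s["tcp_pos"])@R
for v in range(236,300,6):
    print(v,[(u,*(np.round(T[v,u]*1000).astype(int).tolist() if np.isfinite(T[v,u,0]) else ['nan'])) for u in range(330,372,6)])
```

```text
236 [(330, 124, 202, 118), (336, 125, 204, 128), (342, 125, 203, 137), (348, 123, 201, 146), (354, 123, 201, 155), (360, 124, 202, 165), (366, 539, 950, 525)]
242 [(330, 129, 193, 116), (336, -11, -47, 42), (342, -10, -47, 46), (348, -11, -47, 49), (354, 135, 203, 157), (360, 134, 200, 166), (366, 572, 952, 530)]
248 [(330, 129, 174, 111), (336, -8, -48, 43), (342, -11, -53, 44), (348, -11, -53, 47), (354, 146, 202, 158), (360, 607, 954, 506), (366, 604, 950, 534)]
254 [(330, 127, 156, 106), (336, -4, -49, 43), (342, -10, -57, 43), (348, -10, -58, 45), (354, -11, -59, 48), (360, -6, -51, 54), (366, 638, 951, 538)]
260 [(330, 125, 138, 101), (336, -2, -51, 42), (342, -8, -60, 42), (348, -11, -63, 43), (354, -11, -63, 46), (360, -6, -57, 52), (366, -7, -58, 55)]
266 [(330, 128, 128, 98), (336, 1, -52, 42), (342, -4, -59, 43), (348, -10, -67, 43), (354, -10, -67, 45), (360, -11, -69, 47), (366, -6, -62, 53)]
272 [(330, 150, 145, 105), (336, 4, -53, 42), (342, -2, -60, 43), (348, -7, -68, 42), (354, -11, -73, 43), (360, -11, -73, 46), (366, -10, -72, 48)]
278 [(330, 151, 133, 102), (336, 8, -53, 43), (342, 2, -61, 43), (348, -5, -69, 42), (354, -9, -75, 42), (360, -11, -77, 44), (366, -11, -77, 47)]
284 [(330, 156, 127, 101), (336, 10, -55, 42), (342, 4, -62, 43), (348, -1, -69, 43), (354, -7, -76, 42), (360, -10, -80, 43), (366, -9, -78, 46)]
290 [(330, 186, 152, 110), (336, 175, 139, 114), (342, 7, -62, 43), (348, 1, -70, 42), (354, -5, -77, 42), (360, -6, -79, 44), (366, -7, -79, 46)]
296 [(330, 191, 145, 108), (336, 179, 131, 112), (342, 9, -65, 42), (348, 3, -72, 42), (354, -1, -77, 43), (360, -4, -79, 44), (366, -12, -89, 42)]
```

>>> move_arm --travel '[[-37.9,0,-24.2],[-37.9,0,-24.2],[-37.9,0,-24.2],[-37.9,0,-24.2],[-37.9,0,-24.2],[-37.9,0,-24.2],[-37.9,0,-24.2],[-37.9,0,-24.2],[-37.9,0,-24.2],[-37.9,0,-24.2]]' --delta_rot '[[0,0,0],[0,0,0],[0,0,0],[0,0,0],[0,0,0],[0,0,0],[0,0,0],[0,0,0],[0,0,0],[0,0,0]]' --gripper '[0.7,0.7,0.7,0.7,0.7,0.7,0.7,0.7,0.7,0.7]' --grip_force 80

```text
t: 1.15
tcp_pos: [0.489, -0.3034, 0.2026]
tool_rot: [0.103, -0.103, 0.7, -0.699]
ft_force: [0.0, -0.6, -0.2]
finger_gap: 0.0598
```

```bash
cat >> h.py <<'E'
def snap(name,tag):
    from cell import status, imaging
    s=status.read_state(); c=imaging.read_camera(name)
    q=s["tool_rot"];R=Rn.from_quat([q[1],q[2],q[3],q[0]]).as_matrix()
    cv2.imwrite(f"pics/{tag}.png",c["frame"][...,::-1])
    pickle.dump((s,c),open(f"{tag}.pkl","wb"))
    return s,c,R
def ray(c,uv,z):
    Rm=np.array(c["R"]);o=-Rm.T@c["t"];dd=Rm.T@np.array([(uv[0]-c["cx"])/c["fx"],(uv[1]-c["cy"])/c["fy"],1]);return o+dd*(z-o[2])/dd[2]
E
python3 - <<'E'
from h import *
s,c,R=snap("wrist","w1")
print(s["t"],s["tcp_pos"],s["joint_positions"],s["finger_gap"])
W=cloud(c);T=(W-s["tcp_pos"])@R
for sg in (1,-1):
    m=(np.abs(T[...,0])<.016)&(T[...,2]*sg>.02)&(T[...,2]*sg<.065)&(T[...,1]<-.0)&(T[...,1]>-.12)
    k=np.argsort(-np.where(m,T[...,1],-9).ravel())[:20:4]
    print([(int(i//512),int(i%512),np.round(T.reshape(-1,3)[i]*1000).astype(int).tolist()) for i in k])
m=(W[...,2]>.13)&(W[...,2]<.15)&(np.abs(W[...,0]-.486)<.05)&(np.abs(W[...,1]+.307)<.05)
P=W[m];print(len(P),np.median(P,0),cv2.minEnclosingCircle(P[:,:2].astype(np.float32)))
E
```

```text
1.15 [ 0.48902507 -0.30336002  0.20261385] [-0.60051509 -0.10013844  1.65995396  0.00172014  1.58276282  0.67767239] 0.059756455156393995
[(246, 306, [0, -34, 30]), (240, 307, [-5, -35, 30]), (239, 307, [-5, -35, 30]), (256, 306, [6, -35, 30]), (244, 307, [-3, -35, 30])]
[(248, 205, [2, -33, -30]), (235, 204, [-8, -34, -30]), (247, 205, [0, -35, -30]), (249, 205, [1, -35, -30]), (254, 205, [4, -35, -30])]
3062 [ 0.490239   -0.30809365  0.14040209] ((0.48779192566871643, -0.3089931011199951), 0.03070398047566414)
```

View pics/w1.png

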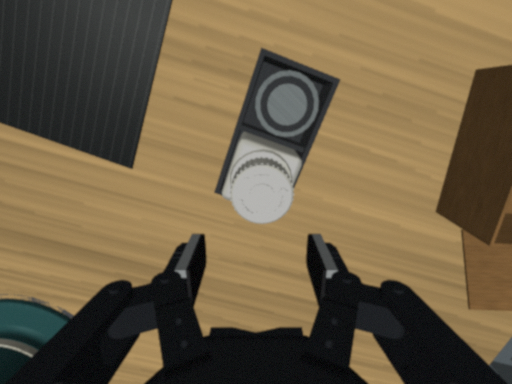

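Run:
```python
from h import *
s,c,R=snap("scene","s1")
W=cloud(c);T=(W-s["tcp_pos"])@R
m=(np.abs(T[...,0])<.03)&(np.abs(T[...,2])<.07)&(T[...,1]<.02)&(T[...,1]>-.15)
print(m.sum())
ys=T[m]; 
for lo in range(-120,20,10):
    k=ys[(ys[:,1]*1000>=lo)&(ys[:,1]*1000<lo+10)]
    if len(k):print(lo,len(k),np.round(k.min(0)*1000),np.round(k.max(0)*1000))
uv=proj(c,s["tcp_pos"]+np.array([[0,0,0],[0,0,.03],[0,0,.06]]));print(uv)
x,y=map(int,uv[0]);f=c["frame"][...,::-1].copy()
for p in uv: cv2.circle(f,tuple(int(round(t)) for t in p),1,(0,0,255),-1)
cv2.imwrite("pics/s1c.png",cv2.resize(f[y-70:y+60,x-70:x+70],None,fx=4,fy=4))
s,c=pickle.load(open("w1.pkl","rb"));T=(cloud(c)-s["tcp_pos"])@R
print("body",[np.round(T[v,256]*1000).tolist() for v in (335,345,360,375)])
```

```text
719
-120 72 [ -22. -120.  -65.] [  11. -110.   67.]
-110 83 [ -20. -110.  -62.] [  19. -100.   65.]
-100 64 [ -19. -100.  -64.] [ 17. -90.  64.]
-90 87 [-17. -90. -59.] [ 13. -80.  62.]
-80 26 [-15. -80. -55.] [ 12. -70.  47.]
-70 31 [-15. -70. -43.] [ 12. -61.  45.]
-60 28 [-14. -60. -40.] [ 11. -50.  45.]
-50 26 [-15. -50. -43.] [  6. -40.  42.]
-40 12 [-12. -40. -36.] [ 10. -33.  40.]
[[130.63957662 188.85024984]
 [128.58838023 182.40058487]
 [126.47430326 175.75320178]]
body [[-10.0, -105.0, -0.0], [-11.0, -110.0, -0.0], [-10.0, -114.0, -0.0], [-10.0, -118.0, -0.0]]
```

View pics/s1c.png

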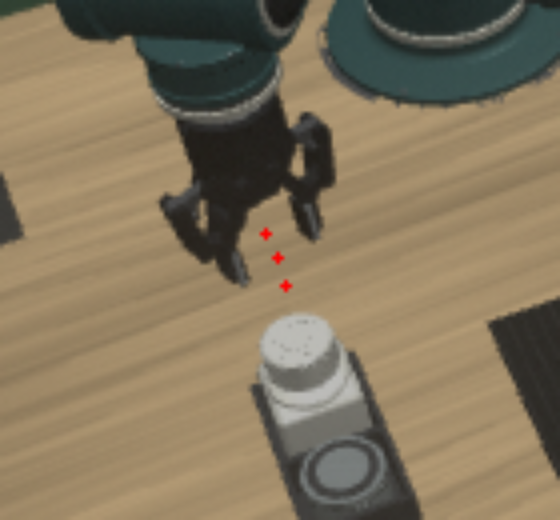

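>>> move_arm --travel '[[0.34,3,0.43],[0.34,7,0.43],[0.34,10,0.43],[0.34,11.5,0.43],[0.34,12.5,0.43],[0.34,12.5,0.43],[0.34,12.5,0.43]]' --delta_rot '[[0,0,0],[0,0,0],[0,0,0],[0,0,0],[0,0,0],[0,0,0],[0,0,0]]' --gripper '[1,1,1,1,1,1,1]'

```text
t: 1.95
tcp_pos: [0.485, -0.3121, 0.079]
tool_rot: [-0.102, 0.102, -0.7, 0.7]
ft_force: [0.0, 0.1, 0.4]
finger_gap: 0.0853
```

Run:
```python
from h import *
s,c,R=snap("wrist","w2")
print(s["t"],s["tcp_pos"],s["joint_positions"],s["finger_gap"],s["ft_force"])
W=cloud(c);T=(W-s["tcp_pos"])@R
for sg in (1,-1):
    m=(np.abs(T[...,0])<.016)&(T[...,2]*sg>.038)&(T[...,2]*sg<.065)&(T[...,1]<-.0)&(T[...,1]>-.12)
    k=np.argsort(-np.where(m,T[...,1],-9).ravel())[:20:4]
    print([(int(i//512),int(i%512),np.round(T.reshape(-1,3)[i]*1000).astype(int).tolist()) for i in k])
m=(W[...,2]>.135)&(W[...,2]<.146)&(np.abs(W[...,0]-.486)<.033)&(np.abs(W[...,1]+.308)<.033)
P=W[m];print(len(P),np.median(P,0),P.min(0),P.max(0),cv2.minEnclosingCircle(P[:,:2].astype(np.float32)))
print(np.round((P[:,:]-s["tcp_pos"])@R*1000,0).min(0),np.round((P[:,:]-s["tcp_pos"])@R*1000,0).max(0))
```

```text
1.95 [ 0.48499389 -0.31213879  0.07901126] [-6.16277134e-01 -3.62779485e-02  1.80230313e+00  3.54696785e-04
  1.37513682e+00  6.64676068e-01] 0.08525556529219476 [0.04154255 0.07113287 0.39998042]
[(214, 313, [-8, -5, 39]), (211, 314, [-12, -9, 39]), (207, 314, [-15, -9, 38]), (206, 316, [-16, -10, 40]), (256, 331, [1, -42, 42])]
[(219, 195, [-3, -3, -42]), (213, 197, [-8, -3, -41]), (204, 200, [-15, -4, -38]), (216, 196, [-6, -4, -41]), (223, 194, [-1, -4, -43])]
10038 [ 0.49167212 -0.30800678  0.14047071] [ 0.45685806 -0.3394488   0.13500091] [ 0.51828568 -0.27862266  0.14297602] ((0.4875367283821106, -0.3090544044971466), 0.030883025377988815)
[-34. -64. -33.] [ 27. -56.  29.]
```

View pics/w2.png

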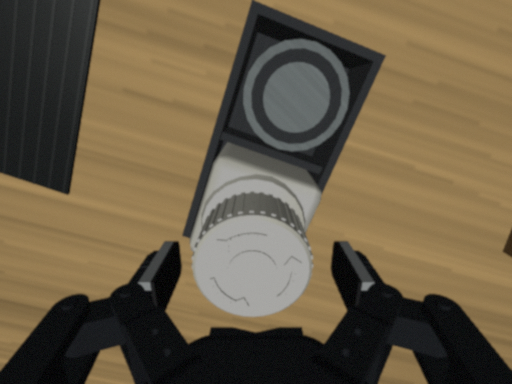

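>>> move_arm --travel '[[-0.34,0.15,-0.22],[-0.34,0.15,-0.22],[-0.34,0.15,-0.22],[-0.34,0.15,-0.22],[-0.34,0.15,-0.22],[-0.34,0.15,-0.22],[-0.34,0.15,-0.22],[-0.34,0.15,-0.22]]' --delta_rot '[[0,0,0],[0,0,0],[0,0,0],[0,0,0],[0,0,0],[0,0,0],[0,0,0],[0,0,0]]' --gripper '[1,1,0.4,0.4,0.4,0.4,0.4,0.4]' --grip_force 80

```text
t: 2.8
tcp_pos: [0.4879, -0.3091, 0.0779]
tool_rot: [-0.103, 0.102, -0.699, 0.7]
ft_force: [0.4, 0.5, 4.2]
finger_gap: 0.0593
```

>>> move_arm --travel '[[0,0.2,0],[0,0.4,0],[0,0.6,0],[0,0.7,0],[0,0.7,0]]' --delta_rot '[[0,0,0],[0,0,0],[0,0,0],[0,0,0],[0,0,0]]' --gripper '[0.4,0.4,0.4,0.4,0.4]'

```text
t: 3.3
tcp_pos: [0.4882, -0.3093, 0.0725]
tool_rot: [-0.103, 0.101, -0.699, 0.7]
ft_force: [-6.6, 5.6, 18.3]
finger_gap: 0.0592
```

Run:
```python
from h import *
s,c,R=snap("wrist","w3")
print(s["t"],s["tcp_pos"],s["finger_gap"],s["ft_force"])
W=cloud(c)
m=(W[...,2]>.12)&(W[...,2]<.146)&(np.abs(W[...,0]-.486)<.033)&(np.abs(W[...,1]+.308)<.033)
P=W[m];print(np.median(P,0))
```

```text
3.3 [ 0.48820535 -0.30927984  0.07249386] 0.05922509854686169 [-6.59336584  5.57510432 18.32444734]
[ 0.49372049 -0.30787874  0.13429269]
```

>>> move_arm --travel '[[0,0.2,0],[0,0.2,0],[0,0.2,0],[0,0.2,0],[0,0.2,0],[0,0.2,0],[0,0.2,0],[0,0.2,0],[0,0.2,0],[0,0.2,0]]' --delta_rot '[[0,-8,0],[0,-16,0],[0,-24,0],[0,-32,0],[0,-40,0],[0,-48,0],[0,-56,0],[0,-64,0],[0,-72,0],[0,-77,0]]' --gripper '[0.4,0.4,0.4,0.4,0.4,0.4,0.4,0.4,0.4,0.4]'

```text
t: 4.35
tcp_pos: [0.4887, -0.3095, 0.0724]
tool_rot: [0.517, -0.516, 0.481, -0.484]
ft_force: [-3.8, 4.7, 20.9]
finger_gap: 0.0597
```

Run:
```python
from h import *
s,c,R=snap("wrist","w4")
s0=pickle.load(open("w3.pkl","rb"))[0];q=s0["tool_rot"];R0=Rn.from_quat([q[1],q[2],q[3],q[0]]).as_matrix()
print(s["t"],s["tcp_pos"],s["finger_gap"],s["ft_force"],s["torque"],s["joint_positions"])
print(np.degrees(Rn.from_matrix(R0.T@R).as_rotvec()))
W=cloud(c)
m=(W[...,2]>.12)&(W[...,2]<.146)&(np.abs(W[...,0]-.486)<.033)&(np.abs(W[...,1]+.308)<.033)
P=W[m];print(np.median(P,0))
```

```text
4.35 [ 0.48871823 -0.30953417  0.07242735] 0.05965622516373352 [-3.83197084  4.73099156 20.90578901] [ 0.81470916  0.85040019 -0.23460192] [-6.09048951e-01 -3.01699597e-02  1.80748711e+00  6.82443902e-04
  1.35998512e+00 -6.77545514e-01]
[ 1.14800641e-01 -7.73038833e+01  1.18400206e-02]
[ 0.48698862 -0.30307814  0.1342506 ]
```

View pics/w4.png

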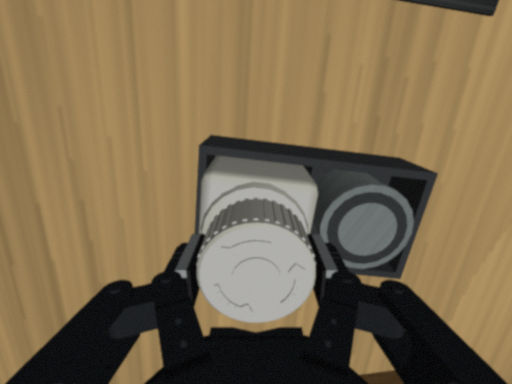

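>>> move_arm --travel '[[0,-0.3,0],[0,-0.8,0],[0,-1.5,0],[0,-2.5,0],[0,-3.5,0],[0,-3.5,0]]' --delta_rot '[[0,0,0],[0,0,0],[0,0,0],[0,0,0],[0,0,0],[0,0,0]]' --gripper '[0.4,0.4,0.4,0.4,0.4,0.4]'

```text
t: 5.0
tcp_pos: [0.4892, -0.3099, 0.1093]
tool_rot: [0.518, -0.517, 0.479, -0.484]
ft_force: [0.7, -0.1, -1.0]
finger_gap: 0.0595
```

Run:
```python
from h import *
s,c,R=snap("wrist","w5")
print(s["t"],s["tcp_pos"],s["finger_gap"],s["ft_force"],s["torque"],R.round(3))
```

```text
5.0 [ 0.48917553 -0.30993089  0.10929734] 0.0594827500825172 [ 0.68968787 -0.1214122  -0.97175544] [ 0.04996097 -0.05652052  0.00063338] [[ 0.073  0.006  0.997]
 [-0.997 -0.003  0.073]
 [ 0.004 -1.     0.006]]
```

View pics/w5.png

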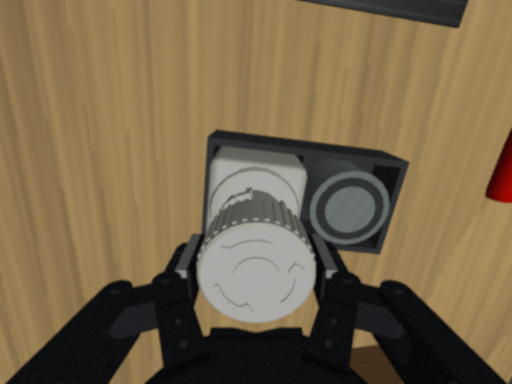

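>>> move_arm --travel '[[0,-2,0],[-3.5,-2,2.4],[-8,-2,5.4],[-12,-1,8.1],[-16,2,10.8],[-20.1,6,13.6],[-20.1,9,13.6],[-20.1,10,13.6],[-20.1,10,13.6],[-20.1,10,13.6]]' --delta_rot '[[0,0,0],[0,0,0],[0,0,0],[0,0,0],[0,0,0],[0,0,0],[0,0,0],[0,0,0],[0,0,0],[0,0,0]]' --gripper '[0.4,0.4,0.4,0.4,0.4,0.4,0.4,0.4,0.4,0.4]'

```text
t: 6.05
tcp_pos: [0.6108, -0.1006, 0.0098]
tool_rot: [0.518, -0.517, 0.479, -0.484]
ft_force: [0.6, -0.4, 1.1]
finger_gap: 0.0596
```

Run:
```python
from h import *
s,c,R=snap("wrist","w6")
print(s["t"],s["tcp_pos"],s["finger_gap"],s["ft_force"],s["torque"],R.round(3))
W=cloud(c);T=(W-s["tcp_pos"])@R
m=(np.abs(T[...,0])<.035)&(np.abs(T[...,2])<.028)&(T[...,1]<-.05)&(T[...,1]>-.08)
P=W[m];print(len(P),np.median(P,0))
print(np.median(W[100:140,250:260].reshape(-1,3),0))
```

```text
6.05 [ 0.6108249  -0.1005955   0.00983521] 0.05960950752002363 [ 0.56142625 -0.42673537  1.10423666] [ 0.03149398 -0.02855425  0.02705518] [[ 0.072  0.006  0.997]
 [-0.997 -0.003  0.072]
 [ 0.004 -1.     0.006]]
10201 [ 0.60951079 -0.09440526  0.0715005 ]
[ 0.604402   -0.03057184  0.00328534]
```

View pics/w6.png

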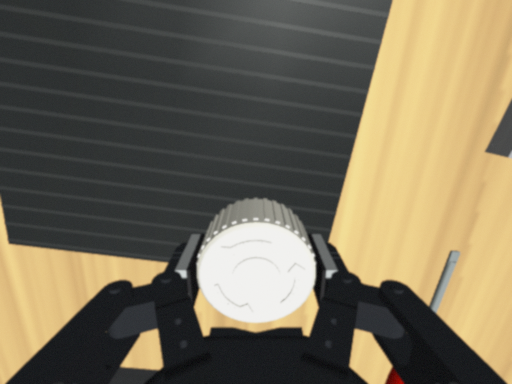

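>>> move_arm --travel '[[0,1.5,0],[0,2.8,0],[0,3.3,0],[0,3.55,0],[0,3.7,0],[0,3.7,0]]' --delta_rot '[[0,0,0],[0,0,0],[0,0,0],[0,0,0],[0,0,0],[0,0,0]]' --gripper '[0.4,0.4,0.4,0.4,0.4,0.4]'

```text
t: 6.7
tcp_pos: [0.6115, -0.101, -0.0261]
tool_rot: [0.519, -0.517, 0.479, -0.485]
ft_force: [-1.7, -0.2, 2.2]
finger_gap: 0.0594
```

>>> move_arm --travel '[[0,0,0],[0,0,0],[0,0,0],[0,0,0],[0,-2,0],[0,-6,0],[0,-11,0],[-4,-15,-0.5],[-8.5,-17.6,-1.1],[-13,-17.6,-1.7]]' --delta_rot '[[0,0,0],[0,0,0],[0,0,0],[0,0,0],[0,0,0],[0,0,0],[0,0,0],[0,0,0],[0,-3,0],[0,-6.4,0]]' --gripper '[1,1,1,1,1,1,1,1,1,1]'

```text
t: 7.7
tcp_pos: [0.5854, 0.0256, 0.153]
tool_rot: [0.546, -0.542, 0.448, -0.456]
ft_force: [0.7, 0.2, 0.1]
finger_gap: 0.0851
```

Run:
```python
from h import *
s,c,R=snap("wrist","w7")
print(s["t"],s["tcp_pos"],s["finger_gap"],s["ft_force"],R.round(3))
print((np.array([.535,.27,.15])-s["tcp_pos"])@R*100)
```

```text
7.7 [0.58541146 0.02560944 0.15304063] 0.08512047597289109 [0.74159717 0.15689283 0.12955479] [[ 0.183  0.013  0.983]
 [-0.983 -0.004  0.183]
 [ 0.006 -1.     0.012]]
[-24.95020795   0.14865394  -0.48795038]
```

View pics/w7.png

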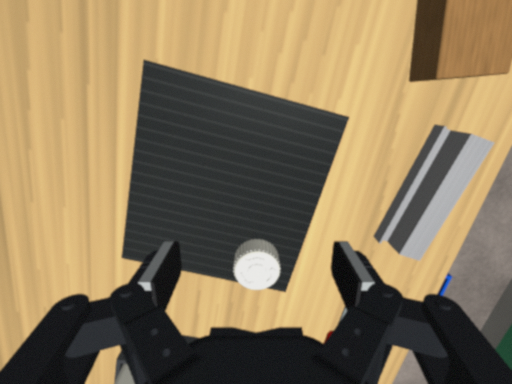

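>>> move_arm --travel '[[-5,0,0],[-10,0,-0.2],[-15,0,-0.4],[-20,0,-0.5],[-25,0,-0.5],[-25,0,-0.5],[-25,0,-0.5]]' --delta_rot '[[0,0,0],[0,0,0],[0,0,0],[0,0,0],[0,0,0],[0,0,0],[0,0,0]]' --gripper '[1,1,1,1,1,1,1]'

```text
t: 8.45
tcp_pos: [0.5307, 0.2776, 0.1509]
tool_rot: [0.548, -0.544, 0.446, -0.452]
ft_force: [0.3, -0.0, -0.2]
finger_gap: 0.0852
```

Run:
```python
from h import *
s,c,R=snap("wrist","w8")
print(s["t"],s["tcp_pos"],s["joint_positions"],R.round(3))
W=cloud(c)
f=c["frame"][...,::-1]
cv2.imwrite("pics/w8b.png",cv2.resize(f[80:330,110:400],None,fx=2.2,fy=2.2,interpolation=cv2.INTER_CUBIC))
z=W[...,2];zz=np.nan_to_num(z)
cv2.imwrite("pics/w8z.png",cv2.applyColorMap((np.clip(zz[80:330,110:400]/.07,0,1)*255).astype(np.uint8),cv2.COLORMAP_JET))
```

```text
8.45 [0.53074404 0.27758738 0.15091876] [ 0.44244467 -0.03647248  1.68332123 -0.00593796  1.48553515  0.24884606] [[ 0.193  0.011  0.981]
 [-0.981 -0.001  0.193]
 [ 0.003 -1.     0.01 ]]
```

View pics/w8b.png

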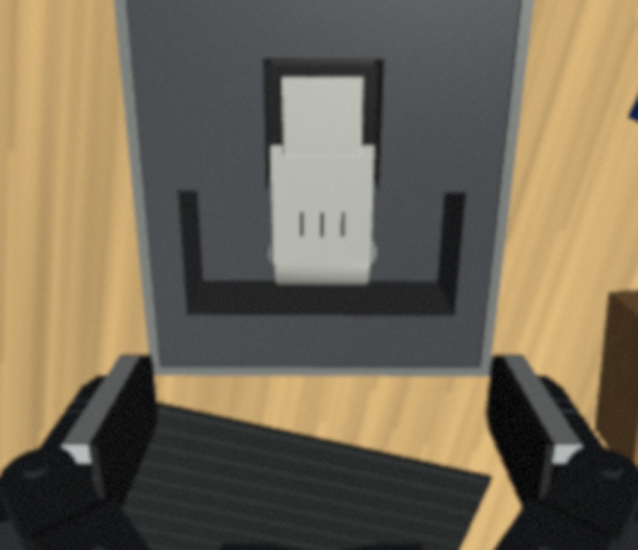

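View pics/w8z.png

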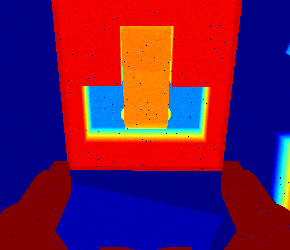

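Run:
```python
from h import *
s,c=pickle.load(open("w8.pkl","rb"));W=cloud(c);z=W[...,2]
u,v=np.meshgrid(np.arange(512),np.arange(384))
roi=(u>170)&(u<345)&(v>95)&(v<235)
q=s["tool_rot"];R=Rn.from_quat([q[1],q[2],q[3],q[0]]).as_matrix()
print("foam",np.nanmedian(z[(roi)&(z>.058)]))
m=roi&(z>.046)&(z<.0575)
mk=cv2.morphologyEx(m.astype(np.uint8),cv2.MORPH_OPEN,np.ones((5,5)));m=mk>0
P=W[m];r=cv2.minAreaRect(P[:,:2].astype(np.float32));print("meter",np.array(r[0]),r[1],r[2],np.median(P[:,2]))
b=roi&(z<.03)
P=W[b];r=cv2.minAreaRect(P[:,:2].astype(np.float32));print("bay floor vis",np.array(r[0]),r[1],r[2],np.median(P[:,2]))
t=(u>120)&(u<400)&(v<260)&(z>.055)&(z<.07)
r=cv2.minAreaRect(W[t][:,:2].astype(np.float32));print("tray top",r)
# studs: gray bits
for uv in [(110+268/2.2,80+250/2.2),(110+376/2.2,80+250/2.2)]: print(ray(c,uv,.035), W[int(uv[1]),int(uv[0])])
# stud depth search
th=np.radians(100.5)
C=np.array([.527,.29])
ax=np.array([np.cos(th),np.sin(th)]);ay=np.array([-ax[1],ax[0]])
a=(W[...,:2]-C)@ax; bb=(W[...,:2]-C)@ay
m=roi&(z>.025)&(z<.045)&(np.abs(bb)>.024)&(np.abs(bb)<.033)&(a<-.0)
for sg in(1,-1):
    k=m&(bb*sg>0);print(sg,k.sum(),np.median(W[k],0),W[k].min(0),W[k].max(0))
```

```text
foam 0.062321266228411644
meter [0.52773273 0.2988416 ] (0.05129372701048851, 0.10948402434587479) 11.917521476745605 0.05244223408143787
bay floor vis [0.53841168 0.23411418] (0.2354857623577118, 0.12041431665420532) 16.320598602294922 0.01822390124558278
tray top ((0.5270192623138428, 0.2984068989753723), (0.1726360023021698, 0.19901052117347717), 10.523701667785645)
[0.50818362 0.25177161 0.035     ] [0.5071991  0.25373138 0.03865235]
[0.56376539 0.26243615 0.035     ] [0.56197082 0.26413696 0.03836907]
1 71 [0.50869093 0.22869701 0.03725866] [0.50520828 0.22731437 0.02516037] [0.51390818 0.25861867 0.04340409]
-1 72 [0.56344402 0.23926072 0.03811087] [0.55815001 0.23775946 0.02529563] [0.56989003 0.26873662 0.0448878 ]
```

>>> move_arm --travel '[[1.97,4,-0.12],[1.97,8,-0.12],[1.97,11,-0.12],[1.97,11,-0.12],[1.97,11,-0.12]]' --delta_rot '[[0,0,0],[0,0,0],[0,0,0],[0,0,0],[0,0,0]]' --gripper '[1,1,1,1,1]'

```text
t: 9.0
tcp_pos: [0.5355, 0.2556, 0.0419]
tool_rot: [0.547, -0.543, 0.447, -0.453]
ft_force: [0.3, 0.6, 0.9]
finger_gap: 0.0856
```

Run:
```python
from h import *
s,c,R=snap("wrist","w9")
print(s["t"],s["tcp_pos"],s["ft_force"],R.round(3))
print((np.array([.535,.2578,-.012])-s["tcp_pos"])@R*100)
f=c["frame"][...,::-1].copy()
for X in ([.508,.2525,.035],[.562,.263,.035]):
    p=proj(c,X);print(p)
uv=proj(c,s["tcp_pos"]+R@np.array([0,-.034,0]));print(uv)
cv2.imwrite("pics/w9b.png",cv2.resize(f[80:384,80:430],None,fx=1.9,fy=1.9,interpolation=cv2.INTER_CUBIC))
```

```text
9.0 [0.53548727 0.25560943 0.04194671] [0.32692521 0.61185411 0.92698265] [[ 0.19   0.011  0.982]
 [-0.982 -0.002  0.19 ]
 [ 0.004 -1.     0.01 ]]
[-0.24476298  5.39342204 -0.0626435 ]
[218.9660638  215.13841888]
[293.78511934 214.71250771]
[256.78641619 247.22946416]
```

View pics/w9b.png

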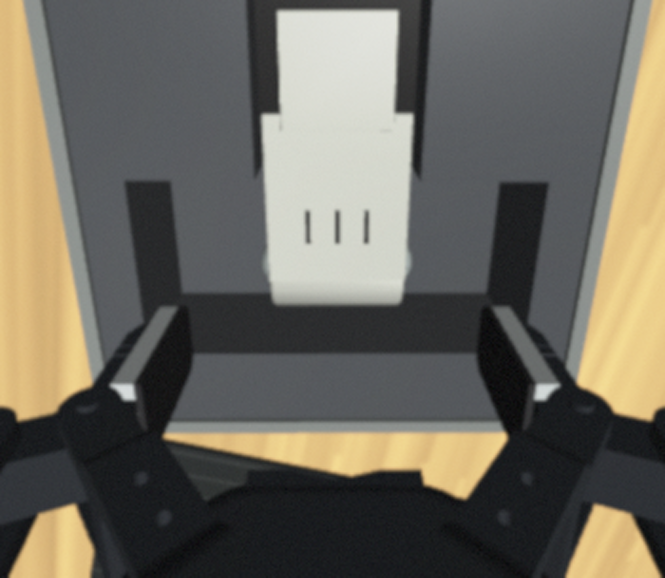

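>>> move_arm --travel '[[-0.1,2,0],[-0.1,4,0],[-0.1,5,0],[-0.1,5.3,0],[-0.1,5.4,0],[-0.1,5.4,0]]' --delta_rot '[[0,0,0],[0,0,0],[0,0,0],[0,0,0],[0,0,0],[0,0,0]]' --gripper '[1,1,1,1,1,1]' --grip_force 25

```text
t: 9.65
tcp_pos: [0.537, 0.2573, -0.0099]
tool_rot: [0.549, -0.543, 0.446, -0.454]
ft_force: [-0.1, -1.1, 1.3]
finger_gap: 0.0855
```

Run:
```python
from h import *
s,c,R=snap("wrist","w10")
print(s["t"],s["tcp_pos"],s["ft_force"],R.round(3))
f=c["frame"][...,::-1].copy()
cv2.imwrite("pics/w10b.png",cv2.resize(f[80:384,80:430],None,fx=1.9,fy=1.9,interpolation=cv2.INTER_CUBIC))
```

```text
9.65 [ 0.53701808  0.25729411 -0.00987844] [-0.13101845 -1.14955503  1.29373414] [[ 0.19   0.014  0.982]
 [-0.982 -0.     0.19 ]
 [ 0.003 -1.     0.014]]
```

View pics/w10b.png

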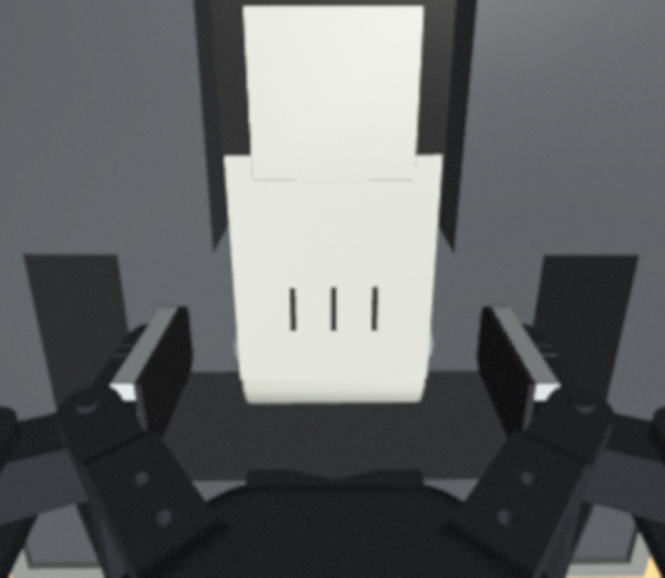

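>>> move_arm --travel '[[0,0.15,0],[0,0.15,0],[0,0.15,0],[0,0.15,0],[0,0.15,0],[0,0.15,0],[0,0.15,0]]' --delta_rot '[[0,0,0],[0,0,0],[0,0,0],[0,0,0],[0,0,0],[0,0,0],[0,0,0]]' --gripper '[0.4,0.4,0.4,0.4,0.4,0.4,0.4]' --grip_force 25

```text
t: 10.4
tcp_pos: [0.5373, 0.2575, -0.0107]
tool_rot: [0.549, -0.542, 0.446, -0.454]
ft_force: [-2.8, -0.3, 5.7]
finger_gap: 0.056
```

Run:
```python
from h import *
s,c,R=snap("wrist","w11")
print(s["t"],s["tcp_pos"],s["ft_force"],s["finger_gap"],R.round(3))
f=c["frame"][...,::-1].copy()
cv2.imwrite("pics/w11b.png",cv2.resize(f[80:384,80:430],None,fx=1.9,fy=1.9,interpolation=cv2.INTER_CUBIC))
```

```text
10.4 [ 0.53727744  0.25745659 -0.01067171] [-2.84495474 -0.34433358  5.72131662] 0.05600167173147259 [[ 0.191  0.015  0.982]
 [-0.982 -0.     0.191]
 [ 0.003 -1.     0.014]]
```

View pics/w11b.png

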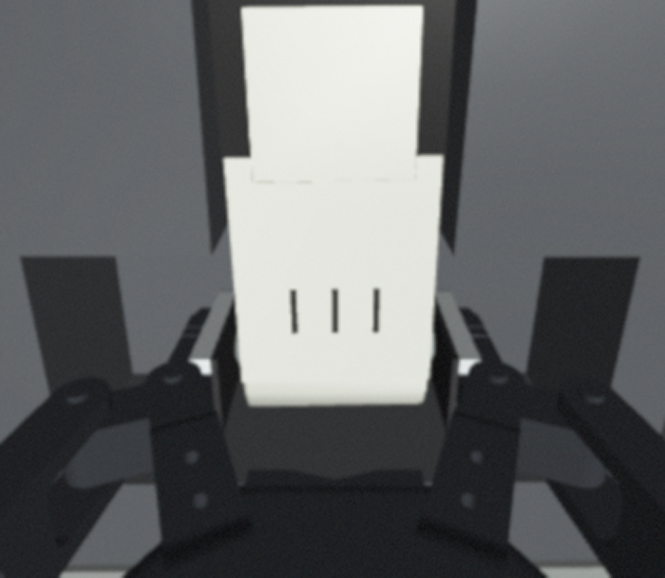

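>>> move_arm --travel '[[0,-0.6,0],[0,-1.2,0],[-0.1,-1.9,0],[-0.3,-2.6,0],[-0.5,-3.3,0],[-0.8,-4.0,0],[-1.2,-4.7,0],[-1.5,-5.2,0],[-1.5,-5.2,0]]' --delta_rot '[[0,0,0],[0,0,0],[0,0,0],[0,0,0],[0,0,0],[0,0,0],[0,0,0],[0,0,0],[0,0,0]]' --gripper '[0.4,0.4,0.4,0.4,0.4,0.4,0.4,0.4,0.4]'

```text
t: 11.35
tcp_pos: [0.5339, 0.2727, 0.0421]
tool_rot: [0.549, -0.542, 0.446, -0.454]
ft_force: [-0.1, -0.6, -1.7]
finger_gap: 0.056
```

Run:
```python
from h import *
s,c,R=snap("wrist","w12")
print(s["t"],s["tcp_pos"],s["ft_force"],s["finger_gap"],R.round(3))
f=c["frame"][...,::-1].copy()
cv2.imwrite("pics/w12b.png",cv2.resize(f[80:384,80:430],None,fx=1.9,fy=1.9,interpolation=cv2.INTER_CUBIC))
W=cloud(c);T=(W-s["tcp_pos"])@R
col=T[60:330,256]
for v in range(60,310,10): print(v,np.round(T[v,256]*1000).tolist(),np.round(W[v,256,2],4))
```

```text
11.35 [0.53385149 0.27270988 0.04211999] [-0.12579538 -0.60718226 -1.72819884] 0.056021110676412 [[ 0.191  0.015  0.981]
 [-0.982  0.     0.191]
 [ 0.003 -1.     0.015]]
60 [-102.0, -20.0, -0.0] 0.0623
70 [-97.0, -20.0, -0.0] 0.0621
80 [-93.0, -20.0, -0.0] 0.0617
90 [-88.0, -20.0, -0.0] 0.062
100 [-83.0, -22.0, -0.0] 0.0643
110 [-77.0, -13.0, -0.0] 0.0545
120 [-72.0, -16.0, -0.0] 0.0579
130 [-66.0, -19.0, -0.0] 0.0611
140 [-61.0, -23.0, -0.0] 0.0645
150 [-57.0, -27.0, -0.0] 0.0691
160 [-52.0, -29.0, -0.0] 0.0711
170 [-46.0, -31.0, -0.0] 0.0733
180 [-42.0, -36.0, -0.0] 0.0783
190 [-38.0, -39.0, -0.0] 0.0812
200 [-33.0, -41.0, -0.0] 0.0835
210 [-29.0, -45.0, -0.0] 0.0866
220 [-24.0, -47.0, -0.0] 0.0892
230 [-21.0, -52.0, -0.0] 0.0936
240 [-16.0, -54.0, -0.0] 0.0956
250 [-12.0, -57.0, -0.0] 0.0991
260 [-8.0, -59.0, -0.0] 0.1015
270 [-4.0, -61.0, -0.0] 0.1031
280 [1.0, -62.0, -0.0] 0.1042
290 [9.0, -60.0, -0.0] 0.1026
300 [51.0, -20.0, -0.0] 0.0623
```

View pics/w12b.png

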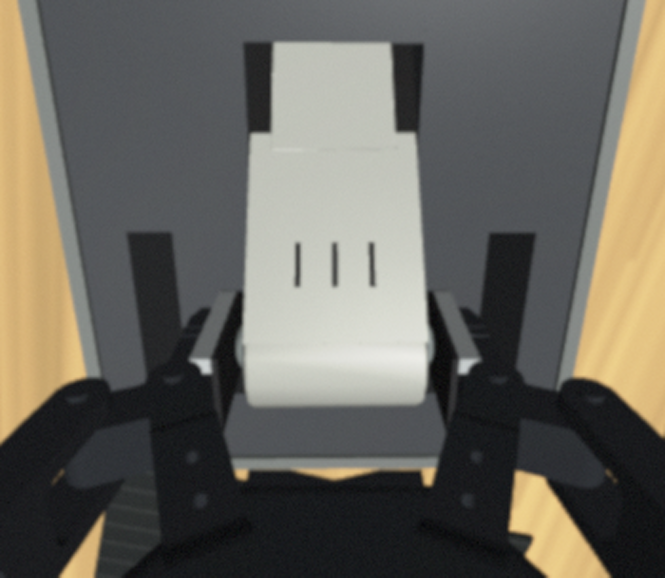

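>>> move_arm --travel '[[0.8,-0.1,0],[1.6,-0.3,0],[2.4,-0.5,0],[3.2,-0.8,0],[4.0,-1.1,0],[4.5,-1.4,0],[4.5,-1.4,0]]' --delta_rot '[[0,0,0],[0,0,0],[0,0,0],[0,0,0],[0,0,0],[0,0,0],[0,0,0]]' --gripper '[0.4,0.4,0.4,0.4,0.4,0.4,0.4]'

```text
t: 12.1
tcp_pos: [0.5426, 0.2276, 0.0564]
tool_rot: [0.549, -0.542, 0.446, -0.454]
ft_force: [0.7, 0.2, -1.3]
finger_gap: 0.0557
```

Run:
```python
from h import *
s,c,R=snap("wrist","w13")
print(s["t"],s["tcp_pos"],s["ft_force"],s["finger_gap"],R.round(3))
f=c["frame"][...,::-1].copy()
cv2.imwrite("pics/w13b.png",cv2.resize(f[80:384,80:430],None,fx=1.9,fy=1.9,interpolation=cv2.INTER_CUBIC))
W=cloud(c);T=(W-s["tcp_pos"])@R
for v in range(80,310,15): print(v,np.round(T[v,256]*1000).tolist(),np.round(W[v,256,2],4))
```

```text
12.1 [0.54258996 0.2275728  0.05641961] [ 0.70050718  0.24882774 -1.3265587 ] 0.05565200263225696 [[ 0.19   0.016  0.982]
 [-0.982  0.     0.19 ]
 [ 0.003 -1.     0.016]]
80 [-96.0, 37.0, -0.0] 0.0189
95 [-86.0, 38.0, -0.0] 0.0185
110 [-76.0, 11.0, -0.0] 0.0451
125 [-67.0, 1.0, -0.0] 0.0553
140 [-59.0, -5.0, -0.0] 0.0614
155 [-51.0, -16.0, -0.0] 0.0718
170 [-44.0, -22.0, -0.0] 0.0788
185 [-37.0, -29.0, -0.0] 0.0858
200 [-31.0, -36.0, -0.0] 0.0926
215 [-25.0, -42.0, -0.0] 0.0987
230 [-18.0, -47.0, -0.0] 0.1037
245 [-14.0, -54.0, -0.0] 0.1105
260 [-8.0, -59.0, -0.0] 0.1154
275 [-2.0, -62.0, -0.0] 0.1187
290 [9.0, -60.0, -0.0] 0.1167
305 [123.0, 53.0, -1.0] 0.0035
```

View pics/w13b.png

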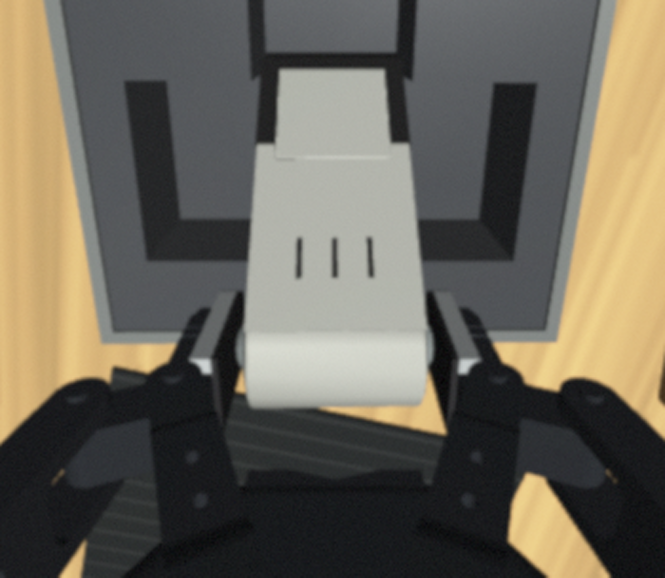

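>>> move_arm --travel '[[-0.3,-1,0],[-0.7,-2.2,0],[-1.1,-3.6,0],[-1.5,-5,0],[-1.5,-6.5,0],[-1.5,-8.5,0],[-1.5,-10.5,0],[-1.5,-11.5,0],[-1.5,-11.5,0]]' --delta_rot '[[0,0,0],[0,0,0],[0,0,0],[0,0,0],[0,0,0],[0,0,0],[0,0,0],[0,0,0],[0,0,0]]' --gripper '[0.4,0.4,0.4,0.4,0.4,0.4,0.4,0.4,0.4]'

```text
t: 13.05
tcp_pos: [0.5383, 0.2429, 0.1731]
tool_rot: [0.55, -0.541, 0.445, -0.455]
ft_force: [-0.1, -0.5, -3.8]
finger_gap: 0.0557
```

Run:
```python
from h import *
s,c,R=snap("wrist","w14")
print(s["t"],s["tcp_pos"],s["ft_force"],s["finger_gap"],R.round(3),s["joint_positions"])
f=c["frame"][...,::-1].copy()
cv2.imwrite("pics/w14b.png",cv2.resize(f[80:384,80:430],None,fx=1.9,fy=1.9,interpolation=cv2.INTER_CUBIC))
W=cloud(c);T=(W-s["tcp_pos"])@R
for v in range(140,310,10): print(v,np.round(T[v,256]*1000).tolist(),np.round(W[v,256,2],4))
s,c,R=snap("scene","s14")
p=proj(c,s["tcp_pos"]);x,y=map(int,p);print(p)
cv2.imwrite("pics/s14b.png",cv2.resize(c["frame"][max(0,y-60):y+70,x-70:x+70,::-1],None,fx=4,fy=4,interpolation=cv2.INTER_CUBIC))
```

```text
13.05 [0.53831973 0.24290981 0.17307544] [-0.10591519 -0.48339893 -3.75170707] 0.05571445886606812 [[ 0.19   0.018  0.982]
 [-0.982  0.001  0.19 ]
 [ 0.002 -1.     0.018]] [ 0.38378065 -0.06985681  1.67938199 -0.00574504  1.51470915  0.19256462]
140 [-35.0, 155.0, -0.0] 0.0179
150 [-47.0, 25.0, -0.0] 0.1478
160 [-42.0, 14.0, -0.0] 0.1594
170 [-37.0, 4.0, -0.0] 0.1695
180 [-33.0, -5.0, -0.0] 0.1779
190 [-29.0, -13.0, -0.0] 0.1865
200 [-25.0, -21.0, -0.0] 0.1944
210 [-22.0, -30.0, -0.0] 0.2028
220 [-20.0, -38.0, -0.0] 0.2113
230 [-16.0, -43.0, -0.0] 0.2164
240 [-13.0, -49.0, -0.0] 0.2216
250 [-11.0, -55.0, -0.0] 0.2276
260 [-8.0, -58.0, -0.0] 0.2314
270 [-3.0, -60.0, -0.0] 0.2328
280 [1.0, -62.0, -0.0] 0.235
290 [9.0, -60.0, -0.0] 0.2335
300 [220.0, 169.0, -1.0] 0.0041
[286.01569059 148.13902582]
```

View pics/w14b.png

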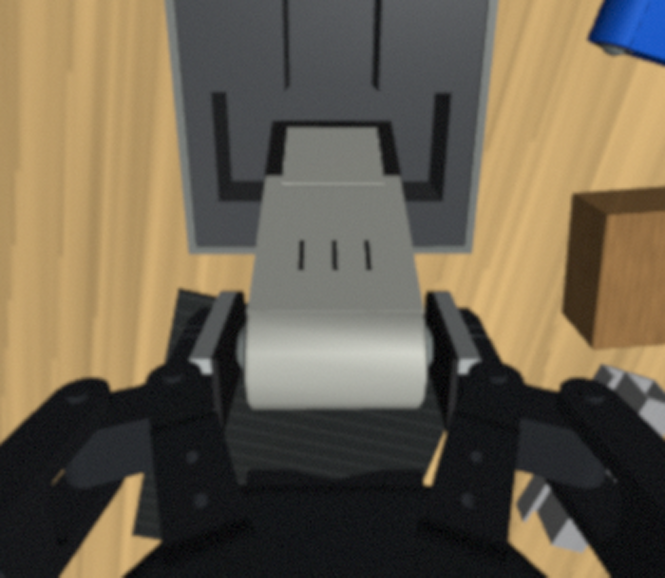

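View pics/s14b.png

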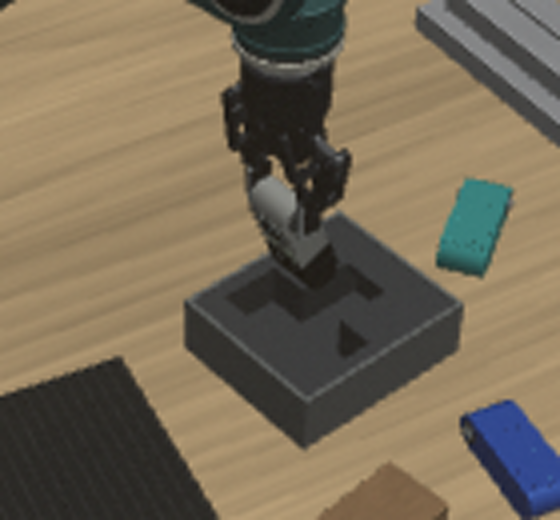

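```bash
cat >> h.py <<'E'
STUD=np.array([0.0,-.045,0.])
def plan(s,targets):
    """targets: list of (stud world pos, abs rotz deg relative to start tool)"""
    q=s["tool_rot"];R=Rn.from_quat([q[1],q[2],q[3],q[0]]).as_matrix()
    for P,a in targets:
        D=Rn.from_rotvec([0,0,np.radians(a)]).as_matrix()
        tcp=np.asarray(P)-R@D@STUD
        print(np.round(R.T@(tcp-s["tcp_pos"])*100,1).tolist(),[0,0,a])
E
python3 - <<'E'
from h import *
from cell import status
s=status.read_state();q=s["tool_rot"];R=Rn.from_quat([q[1],q[2],q[3],q[0]]).as_matrix()
p0=s["tcp_pos"]+R@STUD;print(p0)
p1=np.array([.532,-.0145,.135])
L=[(p0,0),(p0,0)]
for k in range(1,8):
    f=k/7; p=p0+(p1-p0)*f; p[2]=p0[2]+(p1[2]-p0[2])*max(0,(f-.5)/.5); L.append((p,round(-44*f,1)))
L.append((p1,-44))
plan(s,L)
E
```

```text
[0.53691368 0.24259029 0.21549968]
[0.0, 0.0, 0.0] [0, 0, 0]
[0.0, 0.0, 0.0] [0, 0, 0]
[4.1, -0.0, -0.8] [0, 0, -6.3]
[8.2, -0.1, -1.5] [0, 0, -12.6]
[12.2, -0.2, -2.3] [0, 0, -18.9]
[16.3, 0.7, -3.1] [0, 0, -25.1]
[20.3, 2.8, -3.9] [0, 0, -31.4]
[24.3, 4.8, -4.7] [0, 0, -37.7]
[28.2, 6.8, -5.5] [0, 0, -44.0]
[28.2, 6.8, -5.5] [0, 0, -44]
```

>>> move_arm --travel '[[0,0,0],[0,0,0],[4.1,0,-0.8],[8.2,-0.1,-1.5],[12.2,-0.2,-2.3],[16.3,0.7,-3.1],[20.3,2.8,-3.9],[24.3,4.8,-4.7],[28.2,6.8,-5.5],[28.2,6.8,-5.5]]' --delta_rot '[[0,0,0],[0,0,0],[0,0,-6.3],[0,0,-12.6],[0,0,-18.9],[0,0,-25.1],[0,0,-31.4],[0,0,-37.7],[0,0,-44],[0,0,-44]]' --gripper '[0.4,0.4,0.4,0.4,0.4,0.4,0.4,0.4,0.4,0.4]' --grip_force 80

```text
t: 14.15
tcp_pos: [0.5353, -0.0474, 0.0974]
tool_rot: [-0.336, 0.673, -0.21, 0.625]
ft_force: [0.3, 1.5, -2.9]
finger_gap: 0.0534
```

Run:
```python
from h import *
s,c,R=snap("wrist","w15")
print(s["t"],s["tcp_pos"],s["ft_force"],s["finger_gap"],R.round(3),s["joint_positions"],s["tcp_pos"]+R@STUD)
f=c["frame"][...,::-1].copy()
cv2.imwrite("pics/w15b.png",cv2.resize(f[80:384,80:430],None,fx=1.9,fy=1.9,interpolation=cv2.INTER_CUBIC))
W=cloud(c);T=(W-s["tcp_pos"])@R
for v in range(140,310,10): print(v,np.round(T[v,256]*1000).tolist(),np.round(W[v,256],3))
s,c,R=snap("scene","s15")
p=proj(c,s["tcp_pos"]);x,y=map(int,p);print(p)
cv2.imwrite("pics/s15b.png",cv2.resize(c["frame"][max(0,y-60):y+70,x-70:x+70,::-1],None,fx=4,fy=4,interpolation=cv2.INTER_CUBIC))
```

```text
14.15 [ 0.53532743 -0.04738608  0.09735623] [ 0.33562817  1.50041841 -2.94891933] 0.05344876931906249 [[ 0.131  0.137  0.982]
 [-0.703 -0.686  0.189]
 [ 0.699 -0.715  0.007]] [ 0.28492154 -0.09616551  1.9839712  -0.78446752  1.40543153  0.29485868] [ 0.52915705 -0.01651953  0.12951494]
140 [-54.0, 22.0, -0.0] [ 0.531 -0.024  0.043]
150 [-49.0, 12.0, -0.0] [ 0.53  -0.021  0.054]
160 [-44.0, 5.0, -0.0] [ 0.53  -0.02   0.064]
170 [-39.0, -4.0, -0.0] [ 0.529 -0.017  0.073]
180 [-35.0, -12.0, -0.0] [ 0.529 -0.015  0.082]
190 [-31.0, -19.0, -0.0] [ 0.528 -0.013  0.09 ]
200 [-27.0, -27.0, -0.0] [ 0.528 -0.01   0.098]
210 [-23.0, -33.0, -0.0] [ 0.527 -0.009  0.104]
220 [-20.0, -39.0, -0.0] [ 0.527 -0.007  0.111]
230 [-17.0, -45.0, -0.0] [ 0.527 -0.005  0.118]
240 [-13.0, -49.0, -0.0] [ 0.526 -0.004  0.123]
250 [-10.0, -54.0, -0.0] [ 0.526 -0.003  0.129]
260 [-6.0, -57.0, -0.0] [ 0.526 -0.004  0.134]
270 [-2.0, -59.0, -0.0] [ 0.526 -0.005  0.138]
280 [3.0, -60.0, -0.0] [ 0.527 -0.008  0.143]
290 [10.0, -59.0, -0.0] [ 0.528 -0.014  0.147]
300 [550.0, 540.0, -1.0] [ 0.681 -0.805  0.096]
[213.53240033 191.08104908]
```

View pics/w15b.png

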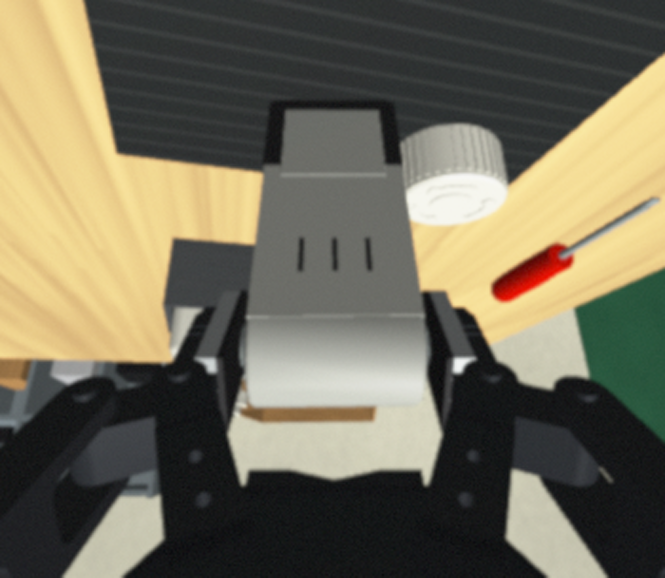

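View pics/s15b.png

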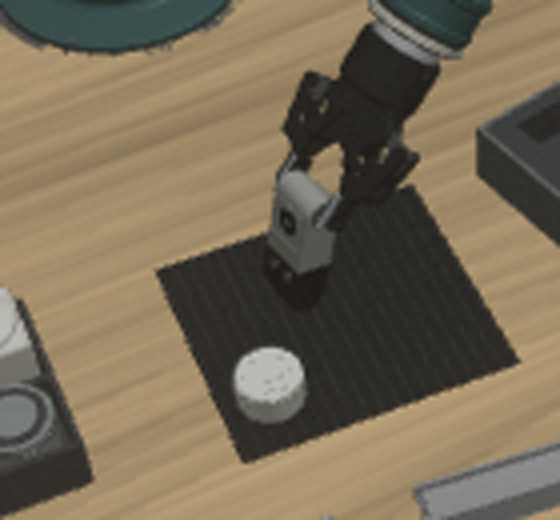

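>>> move_arm --travel '[[-0.5,0.5,0],[-0.9,0.9,0],[-1.2,1.2,0],[-1.4,1.4,0],[-1.5,1.5,0],[-1.5,1.5,0],[-1.5,1.5,0]]' --delta_rot '[[0,0,0],[0,0,0],[0,0,0],[0,0,0],[0,0,0],[0,0,0],[0,0,0]]' --gripper '[0.4,0.4,0.4,0.4,0.4,0.4,0.4]'

```text
t: 14.95
tcp_pos: [0.5381, -0.0444, 0.0804]
tool_rot: [-0.339, 0.67, -0.211, 0.626]
ft_force: [-0.3, 0.2, -2.9]
finger_gap: 0.0534
```

Run:
```python
from h import *
s,c,R=snap("wrist","w16")
print(s["t"],s["tcp_pos"],s["ft_force"],s["finger_gap"],R.round(3),s["joint_positions"],s["tcp_pos"]+R@STUD)
W=cloud(c);T=(W-s["tcp_pos"])@R
for v in range(130,300,10): print(v,np.round(T[v,256]*1000).tolist(),np.round(W[v,256],3))
```

```text
14.95 [ 0.53808045 -0.04440288  0.08044431] [-0.26375559  0.17410076 -2.89358059] 0.05341589598874881 [[ 0.127  0.142  0.982]
 [-0.707 -0.682  0.19 ]
 [ 0.696 -0.718  0.013]] [ 0.28713507 -0.07406956  1.99174742 -0.78475824  1.37936755  0.32142021] [ 0.5317088  -0.01373316  0.11275174]
130 [-58.0, 52.0, -0.0] [ 0.537 -0.039  0.003]
140 [-54.0, 23.0, -0.0] [ 0.534 -0.021  0.026]
150 [-49.0, 12.0, -0.0] [ 0.533 -0.018  0.037]
160 [-44.0, 3.0, -0.0] [ 0.532 -0.015  0.048]
170 [-39.0, -5.0, -0.0] [ 0.532 -0.013  0.057]
180 [-35.0, -13.0, -0.0] [ 0.531 -0.011  0.065]
190 [-31.0, -20.0, -0.0] [ 0.531 -0.009  0.074]
200 [-27.0, -26.0, -0.0] [ 0.531 -0.008  0.081]
210 [-23.0, -32.0, -0.0] [ 0.53  -0.006  0.088]
220 [-20.0, -38.0, -0.0] [ 0.53  -0.005  0.094]
230 [-16.0, -44.0, -0.0] [ 0.529 -0.003  0.101]
240 [-14.0, -50.0, -0.0] [ 0.529 -0.001  0.107]
250 [-10.0, -54.0, -0.0] [ 0.529 -0.001  0.112]
260 [-7.0, -58.0, -0.0] [ 0.529 -0.     0.117]
270 [-3.0, -60.0, -0.0] [ 0.529 -0.002  0.122]
280 [2.0, -61.0, -0.0] [ 0.529 -0.004  0.126]
290 [10.0, -60.0, -0.0] [ 0.53  -0.011  0.13 ]
```

>>> move_arm --travel '[[-0.2,0.2,0],[-0.35,0.35,0],[-0.4,0.4,0],[-0.4,0.4,0]]' --delta_rot '[[0,0,0],[0,0,0],[0,0,0],[0,0,0]]' --gripper '[0.4,0.4,0.4,0.4]'

```text
t: 15.4
tcp_pos: [0.5382, -0.0443, 0.0749]
tool_rot: [-0.339, 0.67, -0.211, 0.626]
ft_force: [-0.5, 0.2, -1.7]
finger_gap: 0.0533
```

Run:
```python
from h import *
from cell import status
s=status.read_state();q=s["tool_rot"];R=Rn.from_quat([q[1],q[2],q[3],q[0]]).as_matrix()
p0=s["tcp_pos"]+R@STUD;print(p0,s["ft_force"],s["finger_gap"])
h=np.array([-.19,.982,0]);h/=np.linalg.norm(h)
f0=14
L=[(p0,0)]
a0=np.radians(f0);up=np.array([0,0,1])
off=p0-(.091*(np.sin(a0)*h+np.cos(a0)*up)); print("tailc",off)
for k in range(1,10):
    f=f0+k*4.5; a=np.radians(f); p=off+.017*(a-a0)*h+.091*(np.sin(a)*h+np.cos(a)*up); L.append((p,round(46*k/18,1)))
    print(f,p.round(4))
plan(s,L)
```

```text
[ 0.53178834 -0.01366177  0.10718804] [-0.4542332   0.19645729 -1.69767022] 0.05329693077267414
tailc [ 0.53597028 -0.03527581  0.01889112]
18.5 [ 0.5302 -0.0056  0.1052]
23.0 [0.5287 0.0023 0.1027]
27.5 [0.5272 0.0099 0.0996]
32.0 [0.5258 0.0173 0.0961]
36.5 [0.5244 0.0244 0.092 ]
41.0 [0.5231 0.0312 0.0876]
45.5 [0.5219 0.0376 0.0827]
50.0 [0.5207 0.0437 0.0774]
54.5 [0.5196 0.0493 0.0717]
[0.0, 0.0, 0.0] [0, 0, 0]
[-0.9, -0.4, -0.0] [0, 0, 2.6]
[-1.9, -0.8, -0.0] [0, 0, 5.1]
[-2.9, -1.2, -0.0] [0, 0, 7.7]
[-3.8, -1.5, -0.0] [0, 0, 10.2]
[-4.8, -1.7, -0.0] [0, 0, 12.8]
[-5.8, -1.9, -0.0] [0, 0, 15.3]
[-6.8, -2.1, -0.0] [0, 0, 17.9]
[-7.8, -2.2, -0.0] [0, 0, 20.4]
[-8.8, -2.3, -0.0] [0, 0, 23.0]
```

>>> move_arm --travel '[[0,0,0],[-0.9,-0.4,0],[-1.9,-0.8,0],[-2.9,-1.2,0],[-3.8,-1.5,0],[-4.8,-1.7,0],[-5.8,-1.9,0],[-6.8,-2.1,0],[-7.8,-2.2,0],[-8.8,-2.3,0]]' --delta_rot '[[0,0,0],[0,0,2.6],[0,0,5.1],[0,0,7.7],[0,0,10.2],[0,0,12.8],[0,0,15.3],[0,0,17.9],[0,0,20.4],[0,0,23]]' --gripper '[0.4,0.4,0.4,0.4,0.4,0.4,0.4,0.4,0.4,0.4]' --grip_force 25

```text
t: 16.4
tcp_pos: [0.5246, 0.034, 0.0312]
tool_rot: [-0.458, 0.614, -0.34, 0.546]
ft_force: [1.1, 2.1, 3.8]
finger_gap: 0.0532
```

Run:
```python
from h import *
s,c,R=snap("wrist","w17")
print(s["t"],s["tcp_pos"],s["ft_force"],s["finger_gap"],R.round(3),s["joint_positions"],s["tcp_pos"]+R@STUD)
f=c["frame"][...,::-1].copy()
cv2.imwrite("pics/w17b.png",cv2.resize(f[80:384,80:430],None,fx=1.9,fy=1.9,interpolation=cv2.INTER_CUBIC))
W=cloud(c);T=(W-s["tcp_pos"])@R
for v in range(180,300,10): print(v,np.round(T[v,256]*1000).tolist(),np.round(W[v,256],3))
s,c,R=snap("scene","s17")
p=proj(c,s["tcp_pos"]);x,y=map(int,p);print(p)
cv2.imwrite("pics/s17b.png",cv2.resize(c["frame"][max(0,y-60):y+70,x-70:x+70,::-1],None,fx=4,fy=4,interpolation=cv2.INTER_CUBIC))
```

```text
16.4 [0.52463633 0.03403901 0.03119988] [1.14459923 2.05410358 3.77682571] 0.053209779211130695 [[ 0.172  0.083  0.982]
 [-0.917 -0.35   0.19 ]
 [ 0.359 -0.933  0.016]] [ 0.2343551  -0.10321536  1.98461477 -0.38431363  1.28212181  0.16049856] [0.52090491 0.04977612 0.07319297]
180 [-25.0, 20.0, -0.0] [0.522 0.05  0.003]
190 [-15.0, 25.0, -0.0] [0.524 0.039 0.002]
200 [-6.0, 27.0, -0.0] [0.525 0.03  0.004]
210 [5.0, 32.0, -0.0] [0.528 0.018 0.003]
220 [16.0, 36.0, -1.0] [0.53  0.007 0.004]
230 [28.0, 41.0, -1.0] [ 0.532 -0.006  0.003]
240 [25.0, 17.0, -1.0] [0.53  0.005 0.024]
250 [-4.0, -43.0, -0.0] [0.52  0.053 0.07 ]
260 [-5.0, -55.0, -0.0] [0.519 0.058 0.08 ]
270 [-2.0, -59.0, -0.0] [0.519 0.057 0.086]
280 [0.0, -64.0, -0.0] [0.519 0.056 0.091]
290 [5.0, -66.0, -0.0] [0.519 0.053 0.094]
[233.69447102 193.73366998]
```

View pics/w17b.png

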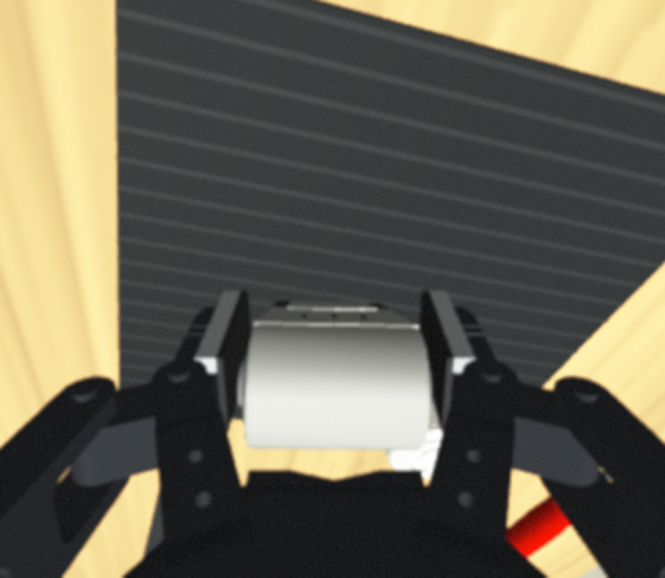

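View pics/s17b.png

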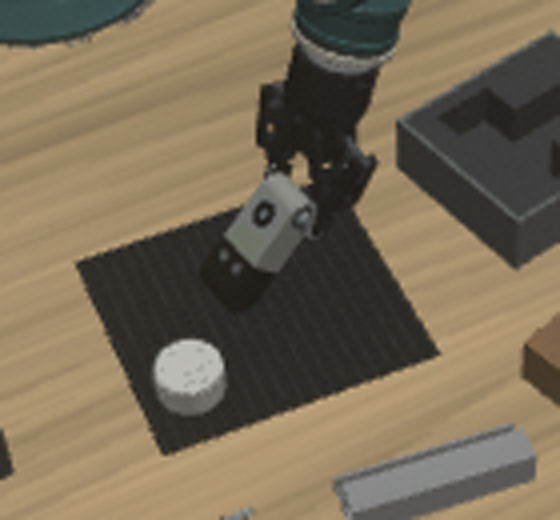

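```bash
cat >> h.py <<'E'
from scipy.optimize import least_squares
def fitcyl(s,c,ylim=(-.075,-.035),xlim=(-.03,.03),r=.017):
    q=s["tool_rot"];R=Rn.from_quat([q[1],q[2],q[3],q[0]]).as_matrix()
    T=(cloud(c)-s["tcp_pos"])@R
    m=(np.abs(T[...,2])<.018)&(T[...,1]>ylim[0])&(T[...,1]<ylim[1])&(T[...,0]>xlim[0])&(T[...,0]<xlim[1])
    P=T[m][:,:2]
    o=least_squares(lambda p:np.hypot(P[:,0]-p[0],P[:,1]-p[1])-r,[0.005,-.045],loss="soft_l1",f_scale=.001)
    return o.x,np.median(np.abs(o.fun)),len(P),R
E
python3 - <<'E'
from h import *
for t in ("w14","w15","w16","w17"):
    s,c=pickle.load(open(t+".pkl","rb")); x,e,n,R=fitcyl(s,c,ylim=(-.075,-.05)); 
    print(t,x.round(4),e,n,(s["tcp_pos"]+R@np.array([x[0],x[1],0])).round(4))
s,c=pickle.load(open("s17.pkl","rb"));W=cloud(c)
# plane of face in meter region
u,v=np.meshgrid(np.arange(512),np.arange(384))
m=(np.abs(W[...,0]-.525)<.022)&(W[...,1]>-.05)&(W[...,1]<.06)&(W[...,2]>.012)&(W[...,2]<.08)
P=W[m];print(len(P))
for y in np.arange(-.05,.05,.01):
    k=P[(P[:,1]>=y)&(P[:,1]<y+.01)]
    if len(k):print(round(y,3),len(k),np.median(k,0).round(3))
E
```

```text
w14 [ 0.0027 -0.0441] 0.0003825034186280916 3806 [0.538  0.2402 0.2172]
w15 [ 0.0029 -0.0435] 0.000401404626460794 3706 [ 0.5297 -0.0196  0.1304]
w16 [ 0.0029 -0.0435] 0.00039852346115816853 3708 [ 0.5323 -0.0168  0.1137]
w17 [ 0.0116 -0.0503] 0.0004347645153176573 4430 [0.5225 0.041  0.0823]
199
-0.05 16 [ 0.523 -0.042  0.026]
-0.04 31 [ 0.53  -0.036  0.036]
-0.03 34 [ 0.53  -0.025  0.044]
-0.02 32 [ 0.525 -0.015  0.054]
-0.01 33 [ 0.53  -0.005  0.064]
0.0 36 [0.525 0.006 0.073]
0.01 11 [0.526 0.014 0.077]
0.02 4 [0.546 0.022 0.041]
0.03 2 [0.545 0.032 0.05 ]
```

>>> move_arm --travel '[[0,0,0],[0,0,0],[0,0,0]]' --delta_rot '[[0,0,0],[0,0,0],[0,0,0]]' --gripper '[0.64,0.65,0.655]' --grip_force 25

```text
t: 16.8
tcp_pos: [0.5243, 0.0335, 0.0307]
tool_rot: [-0.457, 0.614, -0.34, 0.546]
ft_force: [0.1, 1.4, 0.2]
finger_gap: 0.0556
```

Run:
```python
from h import *
s,c,R=snap("wrist","w18")
x,e,n,R=fitcyl(s,c,ylim=(-.075,-.05)); 
print(s["t"],s["tcp_pos"],s["ft_force"],s["finger_gap"],x.round(4),e,n,(s["tcp_pos"]+R@np.array([x[0],x[1],0])).round(4))
```

```text
16.8 [0.52426302 0.03354558 0.03069007] [0.09145145 1.43637264 0.15206893] 0.05558708319044141 [ 0.0129 -0.0512] 0.00045225763787821484 4540 [0.5223 0.0397 0.0831]
```

Run:
```python
import h
from h import *
s,c=pickle.load(open("w18.pkl","rb"))
h.STUD=np.array([.012,-.0505,0])
q=s["tool_rot"];R=Rn.from_quat([q[1],q[2],q[3],q[0]]).as_matrix()
p0=s["tcp_pos"]+R@h.STUD
hh=np.array([-.19,.982,0]);hh/=np.linalg.norm(hh);up=np.array([0,0,1])
f0=np.degrees(np.arccos((p0[2]-.020)/.091));a0=np.radians(f0);print(p0,f0)
off=p0-(.091*(np.sin(a0)*hh+np.cos(a0)*up))
L=[]
N=12
for k in range(1,N+1):
    a=a0+(np.radians(89)-a0)*k/N
    p=off+.017*(a-a0)*hh+.091*(np.sin(a)*hh+np.cos(a)*up)
    L.append((p,round(51*k/N,1)))
print(p)
plan(s,L)
```

```text
[0.52218665 0.04027239 0.0821166 ] 46.95284437745058
[0.51516579 0.07655912 0.02158817]
[-1.0, 0.1, -0.0] [0, 0, 4.2]
[-1.9, 0.2, -0.0] [0, 0, 8.5]
[-2.8, 0.4, -0.0] [0, 0, 12.8]
[-3.7, 0.5, -0.0] [0, 0, 17.0]
[-4.5, 0.6, -0.0] [0, 0, 21.2]
[-5.3, 0.7, -0.0] [0, 0, 25.5]
[-6.1, 0.9, -0.0] [0, 0, 29.8]
[-6.8, 1.0, -0.1] [0, 0, 34.0]
[-7.4, 1.1, -0.1] [0, 0, 38.2]
[-8.0, 1.2, -0.1] [0, 0, 42.5]
[-8.6, 1.4, -0.1] [0, 0, 46.8]
[-9.1, 1.5, -0.1] [0, 0, 51.0]
```

>>> move_arm --travel '[[-0.5,0,0],[-1.0,0.1,0],[-1.5,0.1,0],[-1.9,0.2,0],[-2.3,0.3,0],[-2.8,0.4,0],[-2.8,0.4,0]]' --delta_rot '[[0,0,2.1],[0,0,4.2],[0,0,6.4],[0,0,8.5],[0,0,10.6],[0,0,12.8],[0,0,12.8]]' --gripper '[0.655,0.655,0.655,0.655,0.655,0.655,0.655]'

```text
t: 17.55
tcp_pos: [0.5195, 0.0576, 0.0166]
tool_rot: [-0.515, 0.572, -0.407, 0.492]
ft_force: [0.4, 1.1, 0.5]
finger_gap: 0.0563
```

Run:
```python
from h import *
s,c,R=snap("wrist","w19")
x,e,n,R=fitcyl(s,c,ylim=(-.075,-.05)); 
print(s["t"],s["tcp_pos"],s["ft_force"],s["finger_gap"],x.round(4),e,n,(s["tcp_pos"]+R@np.array([x[0],x[1],0])).round(4),R.round(3))
f=c["frame"][...,::-1].copy()
cv2.imwrite("pics/w19b.png",cv2.resize(f[80:384,80:430],None,fx=1.9,fy=1.9,interpolation=cv2.INTER_CUBIC))
s,c,R=snap("scene","s19")
p=proj(c,s["tcp_pos"]);xx,y=map(int,p)
cv2.imwrite("pics/s19b.png",cv2.resize(c["frame"][max(0,y-60):y+70,xx-70:xx+70,::-1],None,fx=4,fy=4,interpolation=cv2.INTER_CUBIC))
```

```text
17.55 [0.51954954 0.05760833 0.01657773] [0.35995078 1.13960541 0.48203213] 0.056254049575215605 [ 0.0136 -0.0524] 0.0004316773436362602 4825 [0.5199 0.0516 0.0704] [[ 0.185  0.041  0.982]
 [-0.972 -0.139  0.189]
 [ 0.144 -0.989  0.014]]
```

View pics/w19b.png

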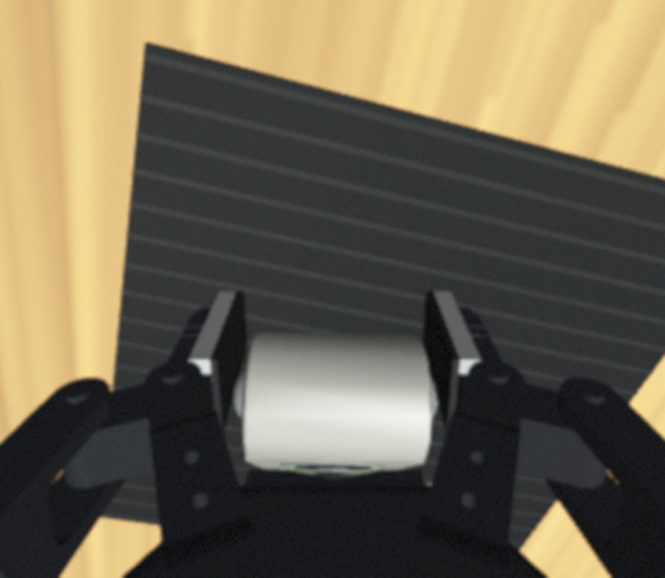

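View pics/s19b.png

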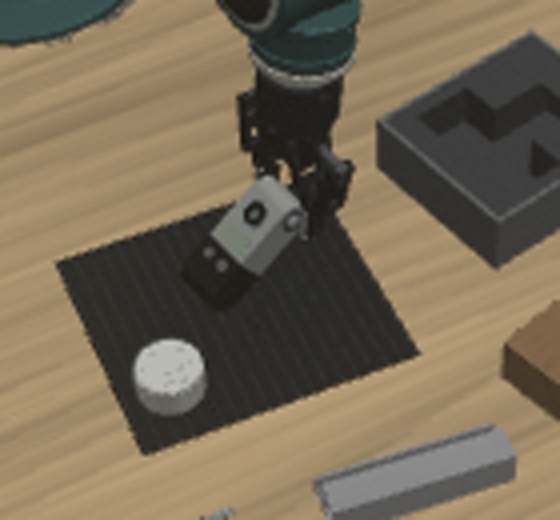

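```bash
cat >> h.py <<'E'
def arc(tag,f1,N,rot,dz=0.,ylim=(-.078,-.05)):
    global STUD
    s,c=pickle.load(open(tag+".pkl","rb"))
    x,e,n,R=fitcyl(s,c,ylim=ylim)
    STUD=np.array([x[0],x[1],0])
    p0=s["tcp_pos"]+R@STUD
    hh=np.array([-.19,.982,0]);hh/=np.linalg.norm(hh);up=np.array([0,0,1])
    a0=np.arccos((p0[2]-.020)/.091);print(p0.round(4),np.degrees(a0))
    off=p0-(.091*(np.sin(a0)*hh+np.cos(a0)*up))
    L=[]
    for k in range(1,N+1):
        a=a0+(np.radians(f1)-a0)*k/N
        p=off+.017*(a-a0)*hh+.091*(np.sin(a)*hh+np.cos(a)*up)
        L.append((p,round(rot*k/N,1)))
    print(p)
    plan(s,L)
E
python3 -c "
from h import *
arc('w19',72,6,0)"
```

```text
[0.5199 0.0516 0.0704] 56.34856844340431
[0.51699086 0.06679459 0.04812055]
[-0.3, 0.3, -0.0] [0, 0, 0.0]
[-0.7, 0.6, -0.0] [0, 0, 0.0]
[-1.0, 0.9, -0.0] [0, 0, 0.0]
[-1.3, 1.3, -0.0] [0, 0, 0.0]
[-1.6, 1.6, -0.0] [0, 0, 0.0]
[-1.8, 2.0, -0.0] [0, 0, 0.0]
```

>>> move_arm --travel '[[-0.3,0.3,0],[-0.7,0.6,0],[-1.0,0.9,0],[-1.3,1.3,0],[-1.6,1.6,0],[-1.8,2.0,0],[-1.8,2.0,0]]' --delta_rot '[[0,0,0],[0,0,0],[0,0,0],[0,0,0],[0,0,0],[0,0,0],[0,0,0]]' --gripper '[0.655,0.655,0.655,0.655,0.655,0.655,0.655]'

```text
t: 18.35
tcp_pos: [0.5168, 0.0724, -0.0063]
tool_rot: [-0.515, 0.573, -0.406, 0.492]
ft_force: [0.5, 1.8, -0.2]
finger_gap: 0.0559
```

Run:
```python
from h import *
s,c,R=snap("wrist","w20")
x,e,n,R=fitcyl(s,c,ylim=(-.078,-.05)); 
print(s["t"],s["tcp_pos"],s["ft_force"],s["finger_gap"],x.round(4),e,n,(s["tcp_pos"]+R@np.array([x[0],x[1],0])).round(4),R.round(3))
arc('w20',90,8,-0)
arc('w20',90,8,-25)
arc('w20',90,8,35)
f=c["frame"][...,::-1].copy()
cv2.imwrite("pics/w20b.png",cv2.resize(f[80:384,80:430],None,fx=1.9,fy=1.9,interpolation=cv2.INTER_CUBIC))
```

```text
18.35 [ 0.51680335  0.0724075  -0.00632319] [ 0.53945095  1.83553941 -0.17705448] 0.05590235397365339 [ 0.0144 -0.0529] 0.00044550830995104124 5005 [0.5173 0.0659 0.0481] [[ 0.186  0.041  0.982]
 [-0.972 -0.14   0.19 ]
 [ 0.146 -0.989  0.014]]
[0.5173 0.0659 0.0481] 72.00072581554842
[0.51546075 0.07546993 0.02      ]
[-0.2, 0.3, -0.0] [0, 0, 0.0]
[-0.4, 0.6, -0.0] [0, 0, 0.0]
[-0.6, 1.0, -0.0] [0, 0, 0.0]
[-0.8, 1.3, -0.0] [0, 0, 0.0]
[-1.0, 1.6, -0.0] [0, 0, 0.0]
[-1.1, 2.0, -0.0] [0, 0, 0.0]
[-1.3, 2.3, -0.0] [0, 0, 0.0]
[-1.4, 2.6, -0.0] [0, 0, 0.0]
[0.5173 0.0659 0.0481] 72.00072581554842
[0.51546075 0.07546993 0.02      ]
[0.1, 0.4, -0.0] [0, 0, -3.1]
[0.2, 0.8, -0.0] [0, 0, -6.2]
[0.3, 1.1, -0.0] [0, 0, -9.4]
[0.4, 1.5, -0.0] [0, 0, -12.5]
[0.5, 1.8, -0.0] [0, 0, -15.6]
[0.7, 2.1, -0.0] [0, 0, -18.8]
[0.8, 2.5, -0.0] [0, 0, -21.9]
[1.0, 2.8, -0.0] [0, 0, -25.0]
[0.5173 0.0659 0.0481] 72.00072581554842
[0.51546075 0.07546993 0.02      ]
[-0.6, 0.2, -0.0] [0, 0, 4.4]
[-1.2, 0.4, -0.0] [0, 0, 8.8]
[-1.8, 0.5, -0.0] [0, 0, 13.1]
[-2.3, 0.6, -0.0] [0, 0, 17.5]
[-2.8, 0.7, -0.0] [0, 0, 21.9]
[-3.3, 0.8, -0.0] [0, 0, 26.2]
[-3.7, 0.8, -0.0] [0, 0, 30.6]
[-4.2, 0.9, -0.0] [0, 0, 35.0]
```

View pics/w20b.png

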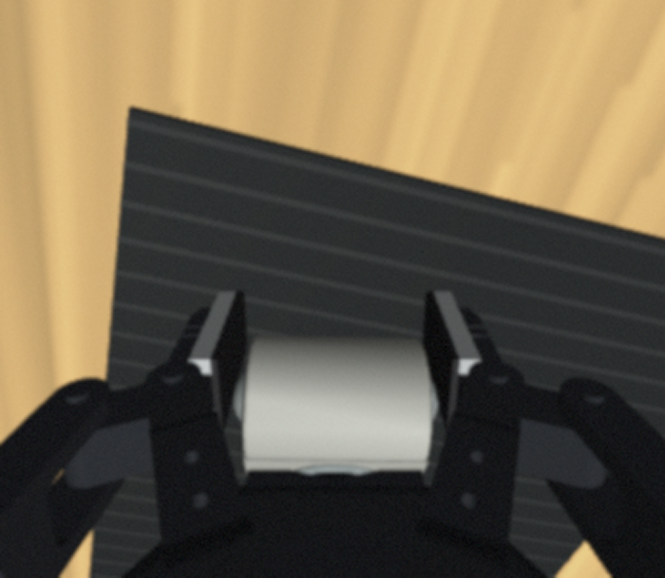

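```bash
python3 -c "
from h import *
arc('w20',88,9,45)"
```

```text
[0.5173 0.0659 0.0481] 72.00072581554842
[0.51558401 0.0748329  0.02317585]
[-0.6, 0.1, -0.0] [0, 0, 5.0]
[-1.2, 0.2, -0.0] [0, 0, 10.0]
[-1.8, 0.2, -0.0] [0, 0, 15.0]
[-2.4, 0.2, -0.0] [0, 0, 20.0]
[-2.9, 0.2, -0.0] [0, 0, 25.0]
[-3.4, 0.1, -0.0] [0, 0, 30.0]
[-3.8, 0.0, -0.0] [0, 0, 35.0]
[-4.2, -0.1, -0.0] [0, 0, 40.0]
[-4.6, -0.2, -0.0] [0, 0, 45.0]
```

>>> move_arm --travel '[[-0.6,0.1,0],[-1.2,0.2,0],[-1.8,0.2,0],[-2.4,0.2,0],[-2.9,0.2,0],[-3.4,0.1,0],[-3.8,0,0],[-4.2,-0.1,0],[-4.6,-0.2,0],[-4.6,-0.2,0]]' --delta_rot '[[0,0,5],[0,0,10],[0,0,15],[0,0,20],[0,0,25],[0,0,30],[0,0,35],[0,0,40],[0,0,45],[0,0,45]]' --gripper '[0.655,0.655,0.655,0.655,0.655,0.655,0.655,0.655,0.655,0.655]'

```text
t: 19.4
tcp_pos: [0.5083, 0.1165, -0.0114]
tool_rot: [0.663, -0.373, 0.596, -0.257]
ft_force: [0.8, 2.6, 2.8]
finger_gap: 0.0561
```

Run:
```python
from h import *
s,c,R=snap("wrist","w21")
x,e,n,R=fitcyl(s,c,ylim=(-.08,-.05)); 
print(s["t"],s["tcp_pos"],s["ft_force"],s["finger_gap"],x.round(4),e,n,(s["tcp_pos"]+R@np.array([x[0],x[1],0])).round(4),R.round(3),s["joint_positions"])
f=c["frame"][...,::-1].copy()
cv2.imwrite("pics/w21b.png",cv2.resize(f[80:384,80:430],None,fx=1.9,fy=1.9,interpolation=cv2.INTER_CUBIC))
s,c,R=snap("scene","s21")
p=proj(c,s["tcp_pos"]);xx,y=map(int,p)
cv2.imwrite("pics/s21b.png",cv2.resize(c["frame"][max(0,y-60):y+70,xx-70:xx+70,::-1],None,fx=4,fy=4,interpolation=cv2.INTER_CUBIC))
W=cloud(c)
m=(np.abs(W[...,0]-.525)<.02)&(W[...,1]>-.05)&(W[...,1]<.06)&(W[...,2]>.012)&(W[...,2]<.08)
P=W[m]
for y in np.arange(-.05,.06,.01):
    k=P[(P[:,1]>=y)&(P[:,1]<y+.01)]
    if len(k):print(round(y,3),len(k),np.median(k,0).round(4))
```

```text
19.4 [ 0.5082923   0.11645739 -0.01142566] [0.77358838 2.57380711 2.78559475] 0.05605194897976479 [ 0.0167 -0.0544] 0.0012244958040398164 5007 [0.5165 0.0713 0.0221] [[ 0.158 -0.103  0.982]
 [-0.786  0.59   0.188]
 [-0.598 -0.801  0.012]] [-0.17711212  0.06230969  1.97797345  0.60841527  1.39020858 -0.5721614 ]
-0.04 11 [ 0.521  -0.0314  0.0266]
-0.03 29 [ 0.5243 -0.0253  0.0327]
-0.02 22 [ 0.5226 -0.0149  0.0362]
-0.01 23 [ 0.5251 -0.0052  0.0366]
0.0 23 [0.5222 0.0053 0.0364]
0.01 22 [0.5244 0.0137 0.0384]
0.02 20 [0.5272 0.025  0.0372]
0.03 27 [0.5254 0.0348 0.0374]
0.04 25 [0.5305 0.0452 0.0369]
0.05 16 [0.5398 0.0544 0.0339]
```

View pics/w21b.png

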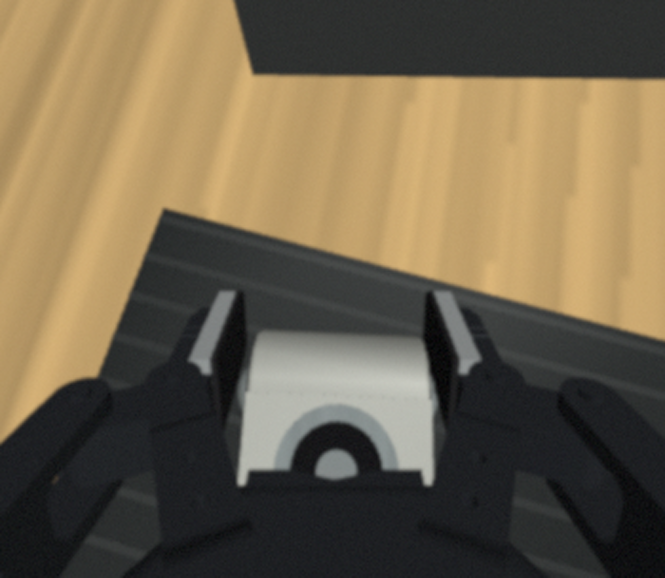

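View pics/s21b.png

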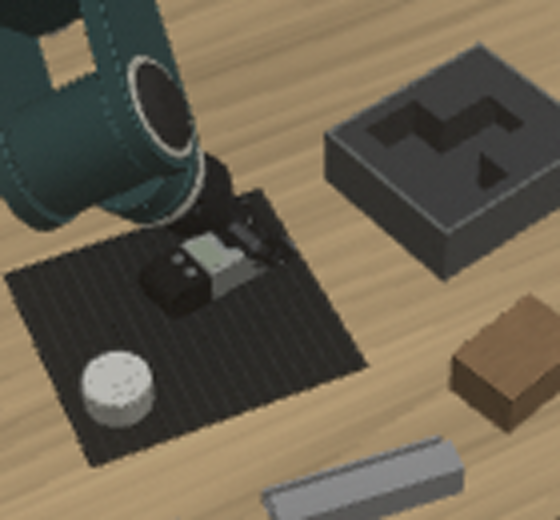

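>>> move_arm --travel '[[0,0,0],[0,0,0],[0,0,0],[0,0,0],[0,0,0],[-0.6,-0.8,0],[-1.8,-2.4,0],[-4,-5.3,0],[-7,-9.4,0.1],[-9,-12,0.2]]' --delta_rot '[[0,0,0],[0,0,0],[0,0,0],[0,0,0],[0,0,0],[0,0,0],[0,0,0],[0,0,0],[0,0,0],[0,0,0]]' --gripper '[0.67,0.69,0.75,0.9,1,1,1,1,1,1]'

```text
t: 20.5
tcp_pos: [0.5086, 0.1176, 0.1431]
tool_rot: [0.664, -0.374, 0.593, -0.259]
ft_force: [0.8, -0.5, -0.1]
finger_gap: 0.0854
```

Run:
```python
from h import *
s,c,R=snap("wrist","w22")
print(s["t"],s["tcp_pos"],s["ft_force"],s["finger_gap"],R.round(3))
s,c,R=snap("scene","s22")
cv2.imwrite("pics/s22b.png",cv2.resize(c["frame"][90:300,80:380,::-1],None,fx=2.6,fy=2.6,interpolation=cv2.INTER_CUBIC))
snap("top","t22")
```

```text
20.5 [0.50861571 0.11763638 0.14306363] [ 0.78371561 -0.48201582 -0.13427094] 0.08542823646228198 [[ 0.161 -0.1    0.982]
 [-0.788  0.585  0.189]
 [-0.594 -0.805  0.016]]
```

View pics/s22b.png

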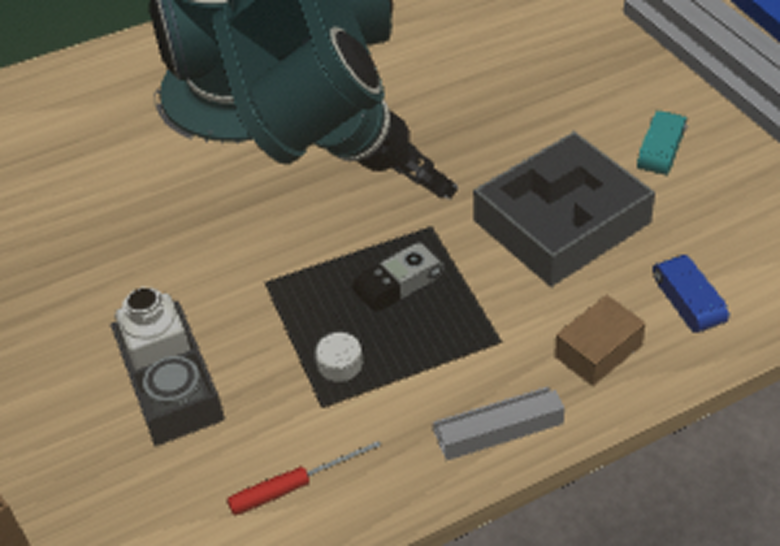

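View pics/t22.png

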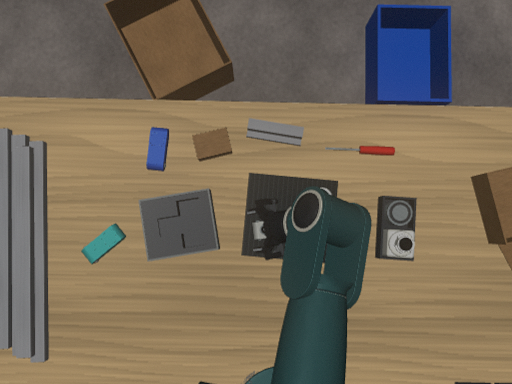

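Run:
```python
from h import *
s,c=pickle.load(open("s22.pkl","rb"));W=cloud(c)
def plane(m):
    P=W[m];A=np.c_[P[:,:2]-P[:,:2].mean(0),np.ones(len(P))];k=np.linalg.lstsq(A,P[:,2],rcond=None)[0];return len(P),P.mean(0).round(4),np.degrees(k[:2]).round(1)
print("meter face",plane((np.abs(W[...,0]-.523)<.02)&(W[...,1]>-.015)&(W[...,1]<.06)&(W[...,2]>.03)&(W[...,2]<.045)))
print("cap top",plane((np.hypot(W[...,0]-.6115,W[...,1]+.101)<.027)&(W[...,2]>.028)&(W[...,2]<.045)))
from cell import ticket
print(ticket.hand_in())
```

```text
meter face (161, array([0.5241, 0.0222, 0.0369]), array([0.7, 0.9]))
cap top (148, array([ 0.6122, -0.1014,  0.035 ]), array([ 1.9, -2.8]))
the job is handed in; nothing more can be done
None
```

The job is done and handed in at about 20.6 s, well inside the 64 s limit.

**Bottle and cap:** I pushed the cap to its stop (6 mm), turned it 77° anticlockwise while holding it down, and lifted it off. It stands on the mat and the open bottle is still in the caddy. The cap's top measures 0.035 m high, the height expected when it stands on its rim. The fitted slope was 2–3°, which I put down to noise in a coarse depth picture, but I did not check that separately.

**Refractometer:** I raised its head about 34°, drew it out head first, and let it hang. I then turned it over and rolled it down on its tail so that it lies face up on the mat. Its sample well is visible in the last scene picture. The face measures 0.0369 m high (0.037 m expected) with under 1° of tilt.

**Bystanders:** The screwdriver, offcut, carton and tin look unmoved in the final pictures. I compared these by eye only.

**What disagreed or went wrong:**
- **Tool point:** The cameras showed the fingertips about 30 mm behind the reported TCP, so I worked from the camera measurements.
- **Slip while rolling over:** After I lowered the grip from 80 N the fingers stayed squeezed, and the studs slid about 10 mm in the pads. I eased the opening and lowered it the rest of the way in small checked steps. I saw no drop.

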